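Couple the hold-down bar over the carved bowl

TASK

Set up the bowl for carving its foot: pick up the steel hold-down bar, find the ball of the bench post with its socket and lower it until the ball is fully home, with the pad at the bar's other end resting on the middle of the bowl's foot. Then press the latch lever down along the bar until it goes firmly tight on the ball, with a push of about 20 N, and let go. Do it gently: do not drop, ram or lean hard on the bar, do not force the lever past tight, do not shift the bowl, and leave the other tools where they are.

Things in the scene. Friction and masses are not known exactly. Their poses are not given: they have to be found in the camera images.
- holddown: Dark steel hold-down bar, 290 long, 0.8 kg, lying level on the bench. Origin: underside, below the socket centre; +x along the bar to the pad, +z up. A channel 36 wide (y -18 to 18), 22 to 48 above the origin, runs from x = 30 to 228: grip it across from above near x = 150 (centre of mass near 125). The raised lever reaches x = 82 and 118 above the origin.
- socket (a point): Centre of the socket at the bar's end, 26 above the bar's origin: an inverted steel cup, 77 across its rim and 58 high, bore 52.4 diameter, 51 deep from the underside, its lowest 12 flared out to 63 (so it takes in a ball up to 6 off centre). A 50 mm ball fully home has its centre here, with 1.2 clearance all round.
- pad (a point): Centre of the underside of the bar's pad, a 44 diameter rubber-faced disc at x = 240 of the bar, level with its origin. Its spindle carries a tommy bar 68 across, up to 68 above the underside.
- latch (a joint): Latch lever on the bar: 0 raised, 0.92 rad flat along the bar. Hinge line across the bar at its x = 36, z = 42. Friction, 7 to 10 N at the tip, holds it where left. Pressed down, a keeper swings in under a ball that is home and meets it at 0.65 to 0.87 rad, set by an adjusting nut, not readable; then the lever goes stiff: it is tight with 17 to 25 N on the tip, 5 to 8 mm farther.
- lever_tip (a point): Top of the latch lever's rolled tip, 26 wide, 82 from the hinge line. In the bar's x, z: (71, 116) raised, (116, 59) fully down; it goes round the hinge, down and towards the pad.
- post: Bench post. Iron base plate 76 x 140 x 12, origin at the centre of its underside, +x roughly at the bowl, long side and slot along y. A sleeve (54 across, to 62 high) with a steel stem and a 50 mm ball on top stands in the slot, upright. It is clamped anywhere along it: ball centre at y = -18 to 18, x = 0, 112 to 124 above the bench. No reading tells where: look or feel.
- bowl: Upturned wooden bowl, 158 diameter at the rim, 88 high, 0.7 kg, loose on a 3 mm rubber mesh mat. Origin: centre of the rim's plane, z up.
- bowl_foot (a point): Centre of the bowl's flat round foot (74 diameter), its highest face, 91 above the bench; at x = 234 to 246, y = -10 to 10 of the post.
- mallet: Round wooden carver's mallet standing on its head, 80 diameter, 150 high. Leave alone.
- gouge: Gouge lying on the bench, 175 long. Leave alone.
- skew: Another carving tool lying on the bench, 195 long. Leave alone.
- block_plane: Small iron plane, 150 long. Leave alone.
- wax_tin: Round metal tin, 70 diameter, 45 high. Leave alone.
- oilstone: Sharpening stone in a wooden holder, 180 long. Leave alone.
- blank: Round wood blank, 110 diameter, 38 high. Leave alone.
Not all that is in view belongs to the job. Of the things shaped like the bowl, the wooden one is meant. There is more than one size of the post; the job needs the smaller.

How it is judged (in metres and radians):
On the way:
1. the socket sits on the post's ball and the pad on the bowl's foot, with the latch lever still raised (x of holddown in the frame of post between -0.008 and 0.008 m and y of holddown in the frame of post between -0.025 and 0.025 m and angle between holddown's own z axis and vertical below 0.05 rad and contact force between holddown and bowl above 0.5 N and contact force between holddown and post above 0.5 N and value of joint latch below 0.3 rad), for 0.2 s.
At the end, for the whole second after the job is handed in: Latch above 0.6 rad and tight: bar and post press on each other with over 25 N in all; socket over the slot (x within 8, y within 25 mm of the post); bar level within 0.05 rad, pad end on the bowl; foot centre 220 to 260 mm along the bar, within 18 mm of its line; bowl moved under 12 mm; at rest (value of joint latch above 0.6 rad and contact force between holddown and post above 25 N and x of holddown in the frame of post between -0.008 and 0.008 m and y of holddown in the frame of post between -0.025 and 0.025 m and angle between holddown's own z axis and vertical below 0.05 rad and contact force between holddown and bowl above 0.5 N and x of bowl_foot in the frame of holddown between 0.22 and 0.26 m and y of bowl_foot in the frame of holddown between -0.018 and 0.018 m and distance of bowl from where it was at the start of the episode below 0.012 m and linear speed of holddown below 0.02 m/s); the robot touches nothing.
It fails at once if the bar is rammed, dropped or leaned on the post's ball with the lever still up (over 35 N) (contact force between holddown and post above 35 N and value of joint latch below 0.3 rad).
It fails at once if the bar bruises the bowl's foot (over 25 N) (contact force between holddown and bowl above 25 N).
It fails at once if the lever is leaned on with over 35 N (contact force between the fingers and holddown above 35 N and value of joint latch above 0.3 rad).
It fails at once if the bowl is shifted by more than 15 mm (distance of bowl from where it was at the start of the episode above 0.015 m).
It fails at once if another tool is shifted by more than 30 mm (distance of any of mallet, gouge, skew, block_plane, wax_tin, oilstone, blank from where it was at the start of the episode above 0.03 m).
It also fails if it takes over 72 s, if anything falls off the work surface, if the arm or the gripper's body presses on something with over 40 N, if the wrist force passes 120 N, or if a joint passes its speed limit or range.

ROBOT

A 7-joint arm with a two-finger parallel gripper is mounted at the origin on the work surface. World frame = base frame: x ahead of the robot, y to its left, z up, the work surface at z = 0. Lengths are in m, angles in degrees, forces in N, time in s.
With the tool pointing down it reaches from about 0.425 to 0.875 m from the base axis. Payload 4.7 kg.
Tool frame: the origin (TCP) lies midway between the tips of the shut fingers; the grasp point (between the pads) lies 19 mm behind it; y points along the fingers, x is the direction in which the jaws open and shut, and the axes are right-handed (so a half turn about y gives the same grasp; the last joint's range is limited). The gripper opens to 87 mm and grips with 3 to 60 N. Pads are 19 mm wide; open, the fingers measure 117 mm over their backs; the gripper's body (75 mm by 190 mm) begins 51 mm behind the grasp point.
Start: joints at [64.292, 18.392, -4.016, 83.108, 1.295, 78.541, -3.26], TCP at [0.29, -0.582, 0.195] pointing down, gripper open.
Joint ranges: [-163.93, 163.93], [-17.29, 119.83], [-79.2, 71.16], [3.27, 140.29], [-89.18, 269.18], [5.43, 117.66], [-154.24, 154.24]. Speed limits (degrees/s): [147.25, 147.25, 180, 180, 180, 180, 180].

INTERFACE

Orientations are given as [roll, pitch, yaw] about the fixed x, y, z axes, in that order (R = Rz(yaw) Ry(pitch) Rx(roll)).
In Python, from cell import env gives the robot as it stands.
- The arm moves only by the tool carry_out, never from a script. Its argument "targets" is a list of rows, each a list of 2 entries, a list of its own where there are three numbers: the shift along the tool's x, y, z in mm, then the turn, a rotation vector about the tool's x, y, z in degrees. A call has 1 to 12 rows; each row shifts and turns the commanded pose from where the row before left it, along the tool's axes as they then stand; what a row does not reach is not made up. A row lasts 1/10 s, in which the tool goes at most 50 mm and 8.59 degrees, less where a joint would pass 70% of its speed; a pose out of reach is approached as far as the arm can. A call with a gripper value outside its range is refused whole. "jaw" is the opening, from 0 (shut) to 1 (fully open), set as the call begins (left out, the last holds). The fingers move at their own pace and stop on an object; "squeeze" is the grip in N (left out, the last holds). Time passes only in rows, so rows that do not move let the fingers close. It gives the time, the measured TCP pose, the force and the opening at its end, in the units of the state.
- env.get_obs(): the state, without advancing time (a new reading comes with each control period).
- env.read_camera(name): name is "scene" or "top" or "wrist"; returns the picture (420x560x3 uint8, red, green, blue); there is no depth.
- env.get_calibration(name): a dict with "fx", "fy", "cx", "cy" (pixels), "R" (3x3) and "t" (3): a world point X has camera coordinates R X + t; the wrist camera has in their place "hand_eye" (4x4, takes a point from camera to tool coordinates, whose origin is the TCP and whose axes are the tool frame's). Camera axes: x right, y down, z forward; pixel columns grow to the right and rows downward; lengths in m; the calibration is good to about 2 mm. A picture is of the moment at which its call begins: read the wrist's pose just before it. get_calibration takes no time and is no camera call.
- env.sign_off(): hands the job in, once; it reports no verdict.
Trained networks look in the newest picture that a camera, given by its name, has taken for a name from the list of things; names that differ only in an ending like _2 or _b are one class to them, and where a whole thing is asked for, a point or a joint stands for the part that bears it (a point fixed in the world has none). Each returns a list of dicts, best first, with "p" (0 to 1); they miss things now and then, are a little off and sometimes report something else, mostly with a low value. They report only what shows in the picture. A call takes as long as a camera call. They do not tell look-alikes from the thing itself.
- env.outline_of(camera, label): "mask" (420x560 bool, what is visible of it) and "xy" ([column, row] in pixels, amid what is visible of it).
The state is a dict: "time_s": time; "qpos": joint angles; "joint_velocities": joint speeds; "effort": joint torques, N m; "tool_pos": TCP position; "tool_rot": TCP orientation; "force": force on the tool from outside, world axes, zero at the start; "wrist_torque": the same for the moment, N m; "grip_width": finger opening in m.
Only numpy, scipy, OpenCV 4.12 (cv2) and the standard library are available. Lean on these libraries where they do the work, as an engineer would, in place of code of your own. Each camera call takes 0.05 s, during which the arm holds its last target.

## Working session

There is one attempt and no reset: what is moved stays moved. The work goes in short steps, Python scripts to look and compute and a tool call to move; the robot and the scene stay as the last step left them, time stands still between calls to the robot, and variables do not carry over. Pictures are saved under pics/ and viewed, and the job is handed in when it is done.

Besides the shell and the picture viewer there is one more tool, called after "Call:" as name(argument=value, ...), one argument or row to a line, values as JSON. carry_out: Moves the arm, as the interface text tells. Its arguments: {"type":"object","properties":{"targets":{"type":"array","items":{"type":"array"}},"jaw":{"type":"number"},"squeeze":{"type":"number"}},"required":["targets"]}

```bash
ls; mkdir -p pics; python3 - <<'E'
from cell import env
import cv2
o=env.get_obs()
for k,v in o.items(): print(k,v)
for c in ["scene","top","wrist"]:
    im=env.read_camera(c); cv2.imwrite(f"pics/{c}0.png",im[:,:,::-1])
    print(c,env.get_calibration(c))
E
```

```text
pics
time_s 0.0
qpos [64.29350741 18.43844926 -4.01415222 83.17412796  1.29532635 78.5395611
 -3.26069233]
joint_velocities [-0.09436239  0.0484176  -0.07286121 -0.04053062 -0.02381037  0.03800746
 -0.01869428]
effort [ 3.90481464e-04 -4.91286027e+01 -4.03451510e-01 -3.12524521e+01
 -6.40042895e-02  4.36513138e-02  1.49461844e-04]
tool_pos [ 0.28984705 -0.58113695  0.19367506]
tool_rot [-90.0064184    0.10688595 -63.485717  ]
force [ 0.02277145 -0.12219004  0.48115577]
wrist_torque [ 0.03474573 -0.00743982 -0.01014254]
grip_width 0.0870363376879418
scene {'fx': 395.8938335211848, 'fy': 395.8938335211848, 'cx': 280.36206095317107, 'cy': 210.11864225755838, 'R': array([[ 8.66708333e-01,  4.98815166e-01, -3.09965641e-04],
       [ 4.01734700e-01, -6.98395794e-01, -5.92328072e-01],
       [-2.95678704e-01,  5.13251152e-01, -8.05696816e-01]]), 't': array([-0.46465487, -0.11574516,  1.55223185])}
top {'fx': 511.2862539774417, 'fy': 511.2862539774417, 'cx': 285.8584053688269, 'cy': 205.64972996367888, 'R': array([[ 0.00281809, -0.99987166,  0.01577065],
       [-0.99811369, -0.00377962, -0.06127616],
       [ 0.06132791, -0.01556822, -0.99799625]]), 't': array([0.04803254, 0.50702354, 1.42155519])}
wrist {'fx': 361.49379852494354, 'fy': 361.49379852494354, 'cx': 276.85864625504263, 'cy': 208.93341497511372, 'hand_eye': array([[ 9.99999264e-01, -9.56795799e-04, -7.46338522e-04,
        -1.83443314e-03],
       [ 4.20175368e-04, -3.03978898e-01,  9.52678672e-01,
        -1.89287814e-01],
       [-1.13839011e-03, -9.52678285e-01, -3.03978273e-01,
         8.40406876e-02],
       [ 0.00000000e+00,  0.00000000e+00,  0.00000000e+00,
         1.00000000e+00]])}
```

View pics/top0.png

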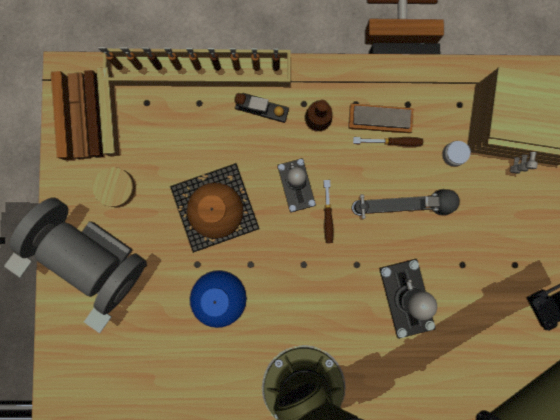

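View pics/scene0.png

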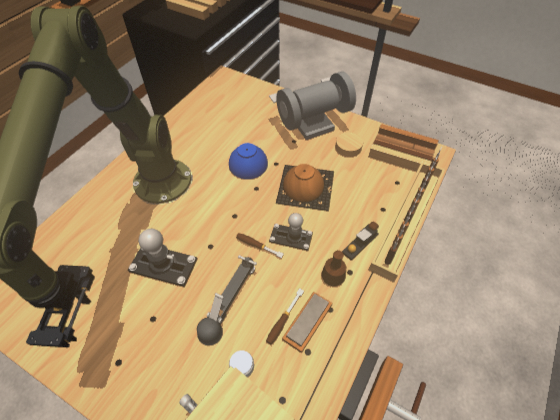

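View pics/wrist0.png

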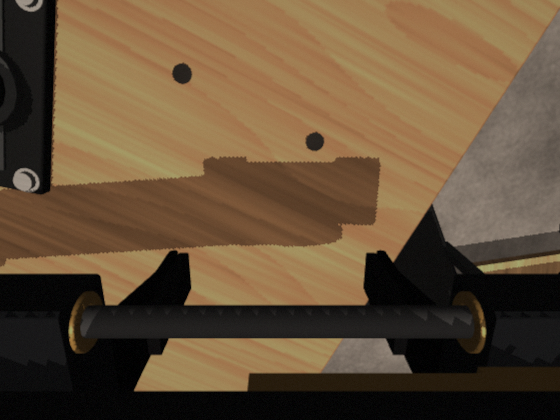

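```bash
cat > h.py <<'E'
from cell import env
import numpy as np, cv2
from scipy.spatial.transform import Rotation as Ro
def cam(c,obs=None):
    k=env.get_calibration(c)
    if c!="wrist": R=k["R"]; t=k["t"]
    else:
        o=obs or env.get_obs()
        H=k["hand_eye"]; Rt=Ro.from_euler("xyz",o["tool_rot"],degrees=True).as_matrix()
        Rcw=Rt@H[:3,:3]; p=Rt@H[:3,3]+o["tool_pos"]
        R=Rcw.T; t=-R@p
    return k,np.array(R),np.array(t)
def ray(c,uv,obs=None):
    k,R,t=cam(c,obs); u,v=uv
    d=R.T@np.array([(u-k["cx"])/k["fx"],(v-k["cy"])/k["fy"],1.]); return -R.T@t,d/np.linalg.norm(d)
def onplane(c,uv,z,obs=None):
    p,d=ray(c,uv,obs); return p+d*(z-p[2])/d[2]
def proj(c,X,obs=None):
    k,R,t=cam(c,obs); X=np.atleast_2d(X)@R.T+t
    return np.c_[k["fx"]*X[:,0]/X[:,2]+k["cx"],k["fy"]*X[:,1]/X[:,2]+k["cy"]]
def tri(rays):
    A=np.zeros((3,3));b=np.zeros(3)
    for p,d in rays:
        M=np.eye(3)-np.outer(d,d);A+=M;b+=M@p
    x=np.linalg.solve(A,b);return x,[np.linalg.norm((np.eye(3)-np.outer(d,d))@(x-p)) for p,d in rays]
E
python3 - <<'E'
from h import *
for c in ["top","scene"]:
    im=env.read_camera(c); ov=im.copy()
    for l,col in [("holddown",(255,0,0)),("post",(0,255,0)),("bowl",(0,0,255)),("socket",(255,255,0)),("bowl_foot",(255,0,255))]:
        r=env.outline_of(c,l)
        for i,d in enumerate(r):
            m=d["mask"]; ys,xs=np.where(m)
            print(c,l,round(d["p"],2),d["xy"],m.sum(),xs.min(),xs.max(),ys.min(),ys.max())
            np.save(f"m_{c}_{l}_{i}.npy",m)
            if d["p"]>.3:
                cs,_=cv2.findContours(m.astype(np.uint8),0,1); cv2.drawContours(ov,cs,-1,col,1)
    cv2.imwrite(f"pics/ov_{c}.png",cv2.resize(ov,(800,600))[:,:,::-1])
E
```

```text
top holddown 0.85 [413.9, 203.2] 1737 351 459 189 218
top post 0.82 [405.8, 299.5] 3086 379 436 258 337
top post 0.75 [398.9, 142.1] 432 353 422 137 146
top post 0.71 [297.6, 184.4] 1328 277 314 159 210
top bowl 0.77 [218.1, 298.4] 2600 189 245 270 327
top bowl 0.59 [215.2, 210.9] 2542 186 242 182 238
top socket 0.67 [413.0, 204.6] 1729 351 459 189 218
top socket 0.36 [215.7, 211.2] 2487 187 242 182 237
top bowl_foot 0.83 [207.6, 208.2] 2492 186 244 182 237
top bowl_foot 0.72 [213.3, 300.0] 2641 189 246 269 328
top bowl_foot 0.42 [408.2, 204.1] 1731 351 459 189 217
scene holddown 0.6 [219.8, 303.6] 1657 196 257 256 345
scene post 0.94 [294.9, 234.1] 880 270 311 213 248
scene post 0.65 [158.0, 262.5] 2306 128 196 229 287
scene bowl 0.86 [249.6, 159.2] 1116 228 267 143 179
scene socket 0.9 [223.7, 305.0] 1688 196 256 256 345
scene socket 0.68 [349.7, 144.3] 533 336 362 133 157
scene bowl_foot 0.96 [299.8, 184.5] 1170 283 323 165 201
scene bowl_foot 0.92 [246.7, 161.1] 1100 229 267 143 179
```

```bash
python3 - <<'E'
from h import *
im=env.read_camera("top")
cv2.imwrite("pics/crop1.png",cv2.resize(im[150:270,160:320],None,fx=5,fy=5,interpolation=3)[:,:,::-1])
cv2.imwrite("pics/crop2.png",cv2.resize(im[160:250,340:480],None,fx=5.5,fy=5.5,interpolation=3)[:,:,::-1])
E
```

```text
(no output)
```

View pics/crop1.png

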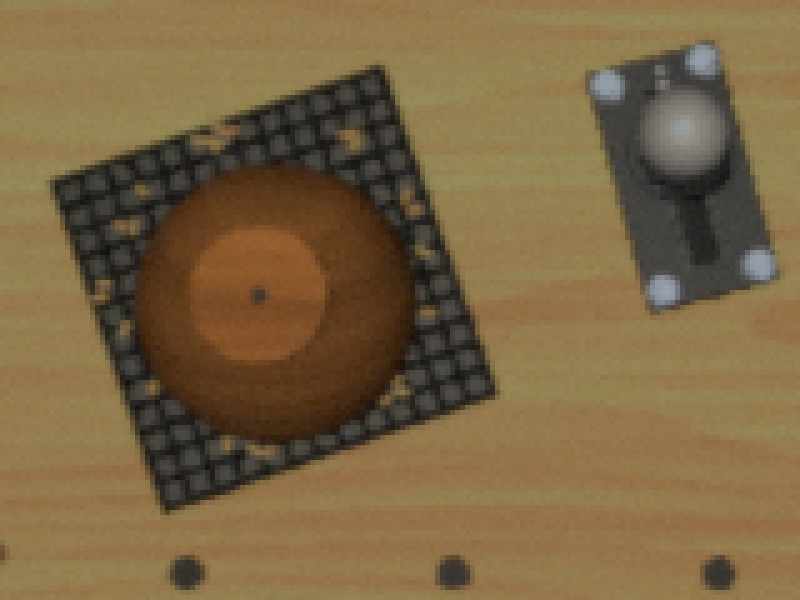

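View pics/crop2.png

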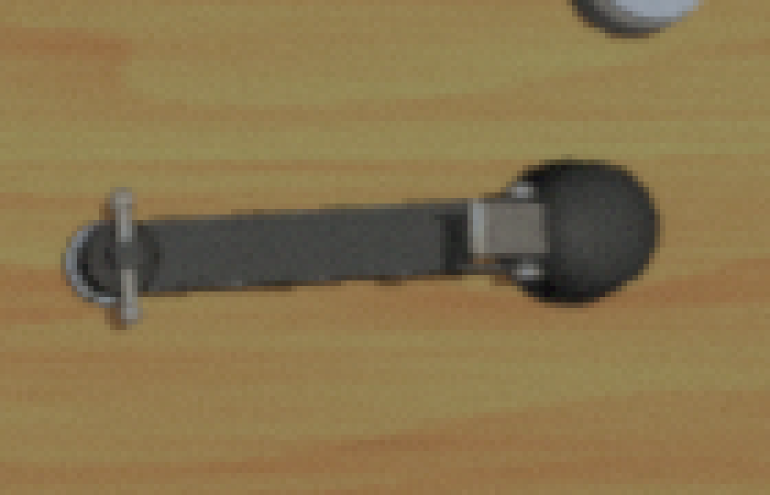

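```bash
python3 - <<'E'
from h import *
f=onplane("top",(211.6,209),.091);b=onplane("top",(296.6,176.6),.118)
print("foot",f,"ball",b)
cs=[(586,74),(716,42),(778,277),(653,313)]
P=[onplane("top",(160+u/5,150+v/5),.012) for u,v in cs]; c=np.mean(P,0)
ly=(P[0]+P[1]-P[2]-P[3]); lx=(P[0]+P[3]-P[1]-P[2])
print("plate c",c, "yaw from long",np.degrees(np.arctan2(ly[1],ly[0])),"short",np.degrees(np.arctan2(lx[1],lx[0])),np.linalg.norm(ly)/2,np.linalg.norm(lx)/2)
# channel edges top z .048 : centreline points
for u,v in [(190,252),(440,237),(300,246)]: print("ch",onplane("top",(340+u/5.5,160+v/5.5),.048))
print("tommy",onplane("top",(340+122/5.5,160+258/5.5),.064),"sock",onplane("top",(340+585/5.5,160+232/5.5),.03))
print("lever tip",onplane("top",(340+478/5.5,160+230/5.5),.116))
ims=env.read_camera("scene")
cv2.imwrite("pics/s1.png",cv2.resize(ims[140:260,220:380],None,fx=5,fy=5,interpolation=3)[:,:,::-1])
cv2.imwrite("pics/s2.png",cv2.resize(ims[245:355,180:280],None,fx=5,fy=5,interpolation=3)[:,:,::-1])
E
```

```text
foot [0.49254673 0.24798821 0.091     ] ball [0.57685949 0.02339521 0.118     ]
plate c [0.56493576 0.01935914 0.012     ] yaw from long 15.266981319711027 short 105.22447588408819 0.13919330992488435 0.07464139890215474
ch [ 0.50530484 -0.19398235  0.048     ]
ch [ 0.51331628 -0.3197629   0.048     ]
ch [ 0.50852525 -0.24926883  0.048     ]
tommy [ 0.50121555 -0.15719098  0.064     ] sock [ 0.51736496 -0.39885935  0.03      ]
lever tip [ 0.51214536 -0.31900381  0.116     ]
```

View pics/s1.png

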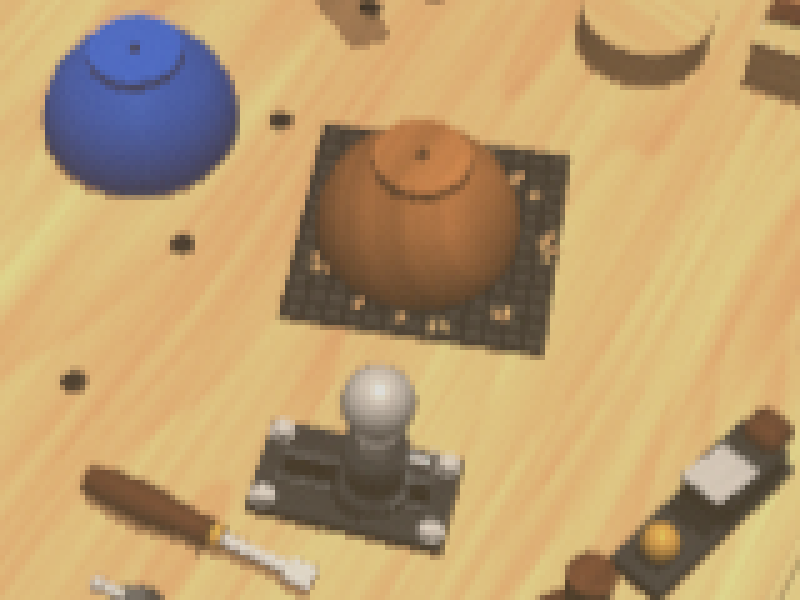

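View pics/s2.png

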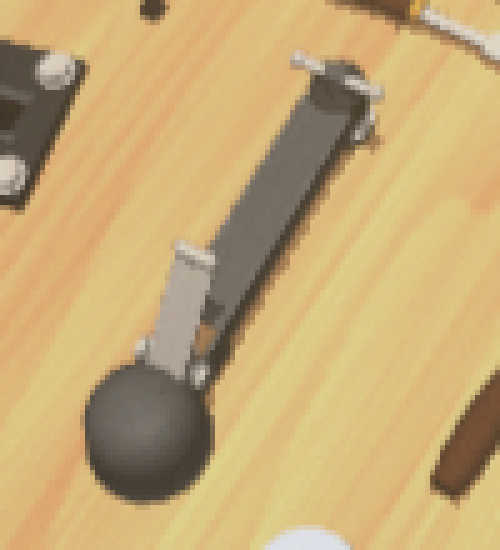

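```bash
cat >> h.py <<'E'
def plan(goal,yaw,n,start=None,nd=0):
    """rows (tool frame) from measured pose to goal pos; roll -90, pitch 0"""
    o=env.get_obs(); p=np.array(o["tool_pos"]) ; y0=o["tool_rot"][2]
    if start is not None: p=np.array(start[:3]); y0=start[3]
    dy=(yaw-y0+180)%360-180
    r=None
    out=[]; acc=p.copy(); cy=y0
    for i in range(n):
        tgt=p+(np.array(goal)-p)*(i+1)/n
        R=Ro.from_euler("xyz",[-90,0,cy],degrees=True).as_matrix()
        s=np.round(R.T@(tgt-acc)*1000,nd); a=round(-dy/n,1)
        out.append([s.tolist(),[0,a,0]]); acc=acc+R@s/1000; cy-=a
    print(str(out).replace(" ","")); print("ends",acc.round(4),round(cy,2))
def st():
    o=env.get_obs(); print(round(o["time_s"],2),np.round(o["tool_pos"],4),np.round(o["tool_rot"],2),"F",np.round(o["force"],1),"T",np.round(o["wrist_torque"],2),"g",round(o["grip_width"],4))
E
python3 - <<'E'
from h import *
x,e=tri([ray("top",(296.6,176.6)),ray("scene",(295.6,220.4))]);print("ball",x,e)
x,e=tri([ray("top",(211.6,209)),ray("scene",(304.4,170.6))]);print("foot",x,e)
# bar: tommy mid in scene (180+337/5,245+75/5), dome ctr
x,e=tri([ray("top",(362.2,206.9)),ray("scene",(180+337/5,245+75/5))]);print("tommy",x,e)
x,e=tri([ray("top",(446.4,202.2)),ray("scene",(180+147/5,245+436/5))]);print("sock",x,e)
plan([.508,-.249,.25],3.8,12)
E
```

```text
ball [0.57875373 0.02387974 0.11162432] [np.float64(0.0013401309634881108), np.float64(0.0013401309634880959)]
foot [0.49369128 0.24862243 0.09203179] [np.float64(0.0014158041101219269), np.float64(0.001415804110121958)]
tommy [ 0.50259524 -0.15721393  0.05950237] [np.float64(0.001331372581724215), np.float64(0.0013313725817241649)]
sock [ 0.52032902 -0.40153307  0.01710695] [np.float64(0.0026921776342672087), np.float64(0.002692177634267422)]
[[[-17.0,-5.0,29.0],[0,np.float64(-5.6),0]],[[-14.0,-4.0,30.0],[0,np.float64(-5.6),0]],[[-10.0,-5.0,31.0],[0,np.float64(-5.6),0]],[[-8.0,-4.0,32.0],[0,np.float64(-5.6),0]],[[-5.0,-5.0,33.0],[0,np.float64(-5.6),0]],[[-1.0,-5.0,33.0],[0,np.float64(-5.6),0]],[[2.0,-4.0,33.0],[0,np.float64(-5.6),0]],[[5.0,-5.0,33.0],[0,np.float64(-5.6),0]],[[8.0,-4.0,32.0],[0,np.float64(-5.6),0]],[[12.0,-5.0,31.0],[0,np.float64(-5.6),0]],[[14.0,-5.0,30.0],[0,np.float64(-5.6),0]],[[18.0,-4.0,28.0],[0,np.float64(-5.6),0]]]
ends [ 0.5085 -0.2492  0.2498] 3.72
```

Call:
carry_out(
  targets=[
    [[-17, -5, 29], [0, -5.6, 0]],
    [[-14, -5, 30], [0, -5.6, 0]],
    [[-10, -5, 31], [0, -5.6, 0]],
    [[-8, -5, 32], [0, -5.6, 0]],
    [[-5, -5, 33], [0, -5.6, 0]],
    [[-1, -5, 33], [0, -5.6, 0]],
    [[2, -5, 33], [0, -5.6, 0]],
    [[5, -5, 33], [0, -5.6, 0]],
    [[8, -5, 32], [0, -5.6, 0]],
    [[12, -5, 31], [0, -5.6, 0]],
    [[14, -5, 30], [0, -5.6, 0]],
    [[18, -5, 28], [0, -5.6, 0]],
  ],
  jaw=1,
)

```text
time_s: 2.05
tool_pos: [0.509, -0.2481, 0.2552]
tool_rot: [-90.0, -0.0, 3.9]
force: [1.1, -0.5, -0.2]
grip_width: 0.0872
```

Call:
carry_out(
  targets=[
    [[0, 0, 0], [0, 0, 0]],
    [[0, 0, 0], [0, 0, 0]],
  ],
)

```text
time_s: 2.25
tool_pos: [0.5089, -0.2486, 0.255]
tool_rot: [-90.0, -0.0, 3.8]
force: [0.5, -1.3, 0.5]
grip_width: 0.0872
```

```bash
python3 - <<'E'
from h import *
st(); print(np.round(env.get_obs()["qpos"],1)); o=env.get_obs()
im=env.read_camera("wrist").copy()
# predicted points of bar
O=np.array([.5185,-.3995,0]);y=np.radians(93.8);X=np.array([np.cos(y),np.sin(y),0]);Y=np.array([-np.sin(y),np.cos(y),0])
pts=[O+X*a+Y*b+np.array([0,0,.048]) for a,b in [(.1,.018),(.22,.018),(.1,-.018),(.22,-.018)]]+[O+X*.24+[0,0,.064]]
for u,v in proj("wrist",pts,o): cv2.circle(im,(int(u),int(v)),3,(255,0,0),-1)
cv2.imwrite("pics/w1.png",im[:,:,::-1])
E
```

```text
2.25 [ 0.5089 -0.2486  0.255 ] [-9.004e+01 -1.000e-02  3.800e+00] F [ 0.5 -1.3  0.5] T [-0.09 -0.1  -0.1 ] g 0.0872
[ 45.6   8.2 -24.8  89.3   3.5  83.2  24.4]
```

View pics/w1.png

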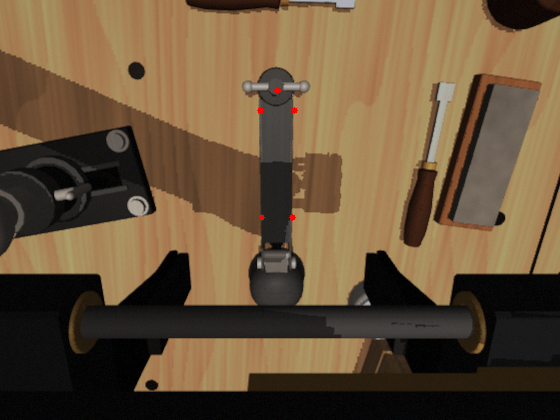

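Call:
carry_out(
  targets=[
    [[0, 30, -5], [0, 0, 0]],
    [[0, 35, -5], [0, 0, 0]],
    [[0, 35, 0], [0, 0, 0]],
    [[0, 35, 0], [0, 0, 0]],
    [[0, 35, 0], [0, 0, 0]],
    [[0, 30, 0], [0, 0, 0]],
    [[0, 20, 0], [0, 0, 0]],
    [[0, 10, 0], [0, 0, 0]],
    [[0, 8, 0], [0, 0, 0]],
    [[0, 0, 0], [0, 0, 0]],
    [[0, 0, 0], [0, 0, 0]],
  ],
)

```text
time_s: 3.4
tool_pos: [0.5097, -0.2599, 0.0177]
tool_rot: [-90.1, -0.1, 3.7]
force: [0.4, -0.1, 0.2]
grip_width: 0.0869
```

Call:
carry_out(
  targets=[
    [[0, 0, 0], [0, 0, 0]],
    [[0, 0, 0], [0, 0, 0]],
    [[0, 0, 0], [0, 0, 0]],
    [[0, 0, 0], [0, 0, 0]],
    [[0, 0, 0], [0, 0, 0]],
    [[0, 0, 0], [0, 0, 0]],
    [[0, 0, 0], [0, 0, 0]],
    [[0, 0, 0], [0, 0, 0]],
  ],
  jaw=0,
  squeeze=50,
)

```text
time_s: 4.2
tool_pos: [0.5087, -0.2593, 0.0167]
tool_rot: [-90.0, 0.0, 3.7]
force: [-2.3, -0.7, 1.1]
grip_width: 0.0346
```

```bash
python3 - <<'E'
from h import *
st()
cv2.imwrite("pics/w2.png",env.read_camera("wrist")[:,:,::-1])
cv2.imwrite("pics/t2.png",cv2.resize(env.read_camera("top")[150:270,330:490],None,fx=5,fy=5,interpolation=3)[:,:,::-1])
E
```

```text
4.2 [ 0.5087 -0.2593  0.0167] [-9.00e+01  5.00e-02  3.72e+00] F [-2.3 -0.7  1.1] T [-0.01  0.24  0.06] g 0.0346
```

View pics/w2.png

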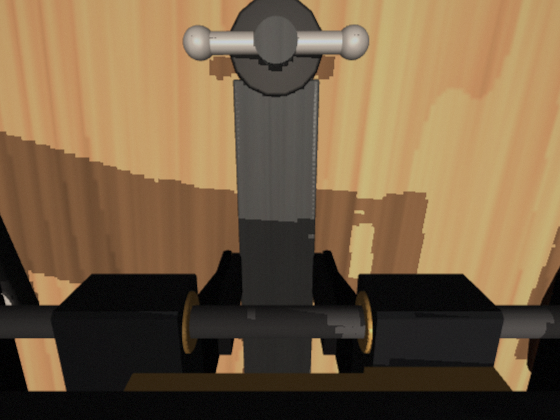

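Call:
carry_out(
  targets=[
    [[0, -5, 0], [0, 0, 0]],
    [[0, -10, 0], [0, 0, 0]],
    [[0, -20, 0], [0, 0, 0]],
    [[0, -30, 0], [0, 0, 0]],
    [[0, -35, 0], [0, 0, 0]],
    [[0, -35, 0], [0, 0, 0]],
    [[0, -30, 0], [0, 0, 0]],
    [[0, -15, 0], [0, 0, 0]],
    [[0, -10, 0], [0, 0, 0]],
    [[0, 0, 0], [0, 0, 0]],
    [[0, 0, 0], [0, 0, 0]],
    [[0, 0, 0], [0, 0, 0]],
  ],
  squeeze=60,
)

```text
time_s: 5.5
tool_pos: [0.5081, -0.2587, 0.2047]
tool_rot: [-89.9, 0.2, 3.7]
force: [-0.7, 0.9, -7.8]
grip_width: 0.0341
```

```bash
python3 - <<'E'
from h import *
st()
cv2.imwrite("pics/w3.png",env.read_camera("wrist")[:,:,::-1])
# goal: bar yaw 110.6, tcp at ball + 0.140 along
for b,f in [((.5778,.0236),(.493,.2483))]:
    b=np.array(b);f=np.array(f);d=(f-b);print(np.linalg.norm(d),np.degrees(np.arctan2(d[1],d[0])))
    g=b+d/np.linalg.norm(d)*.1405; print(g)
plan([g[0],g[1],.212],20.6,11)
E
```

```text
5.5 [ 0.5081 -0.2587  0.2047] [-89.88   0.17   3.72] F [-0.7  0.9 -7.8] T [ 0.16 -0.03 -0.02] g 0.0341
0.24016896135845694 110.67610929915723
[0.52819159 0.15505058]
[[[4.0,-1.0,37.0],[0,np.float64(-1.5),0]],[[5.0,-0.0,38.0],[0,np.float64(-1.5),0]],[[7.0,-1.0,37.0],[0,np.float64(-1.5),0]],[[7.0,-1.0,37.0],[0,np.float64(-1.5),0]],[[8.0,-0.0,37.0],[0,np.float64(-1.5),0]],[[9.0,-1.0,36.0],[0,np.float64(-1.5),0]],[[10.0,-1.0,36.0],[0,np.float64(-1.5),0]],[[11.0,-0.0,36.0],[0,np.float64(-1.5),0]],[[12.0,-1.0,36.0],[0,np.float64(-1.5),0]],[[13.0,-0.0,36.0],[0,np.float64(-1.5),0]],[[14.0,-1.0,35.0],[0,np.float64(-1.5),0]]]
ends [0.5283 0.1554 0.2119] 20.22
```

View pics/w3.png

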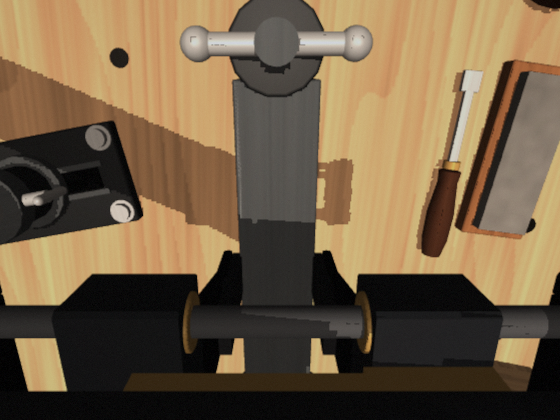

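Call:
carry_out(
  targets=[
    [[2, -2, 20], [0, -1, 0]],
    [[4, -2, 30], [0, -1.5, 0]],
    [[6, -2, 37], [0, -1.5, 0]],
    [[7, -1, 37], [0, -1.5, 0]],
    [[8, -1, 37], [0, -1.5, 0]],
    [[9, 0, 36], [0, -1.5, 0]],
    [[10, 0, 36], [0, -1.5, 0]],
    [[11, 0, 36], [0, -1.5, 0]],
    [[12, 0, 36], [0, -1.5, 0]],
    [[12, 0, 36], [0, -1.5, 0]],
    [[12, 0, 32], [0, -1.5, 0]],
    [[8, 0, 22], [0, -1, 0]],
  ],
)

```text
time_s: 6.75
tool_pos: [0.5265, 0.1554, 0.215]
tool_rot: [-89.9, -0.0, 21.2]
force: [-0.7, 0.3, -8.4]
grip_width: 0.0341
```

Call:
carry_out(
  targets=[
    [[0, 0, 0], [-1.3, 0, 0]],
    [[0, 0, 0], [-1.3, 0, 0]],
    [[0, 0, 0], [0, 0, 0]],
    [[0, 0, 0], [0, 0, 0]],
    [[0, 0, 0], [0, 0, 0]],
  ],
)

```text
time_s: 7.25
tool_pos: [0.5286, 0.1482, 0.2147]
tool_rot: [-92.6, 0.0, 20.6]
force: [-0.6, -0.9, -8.3]
grip_width: 0.0341
```

```bash
python3 - <<'E'
from h import *
st()
cv2.imwrite("pics/w4.png",env.read_camera("wrist")[:,:,::-1])
cv2.imwrite("pics/t4.png",cv2.resize(env.read_camera("top")[130:260,170:330],None,fx=5,fy=5,interpolation=3)[:600,:,::-1])
cv2.imwrite("pics/s4.png",cv2.resize(env.read_camera("scene")[100:250,210:370],None,fx=4,fy=4,interpolation=3)[:,:,::-1])
E
```

```text
7.25 [0.5286 0.1482 0.2147] [-9.262e+01  1.000e-02  2.061e+01] F [-0.6 -0.9 -8.3] T [ 0.26 -0.06 -0.03] g 0.0341
```

View pics/w4.png

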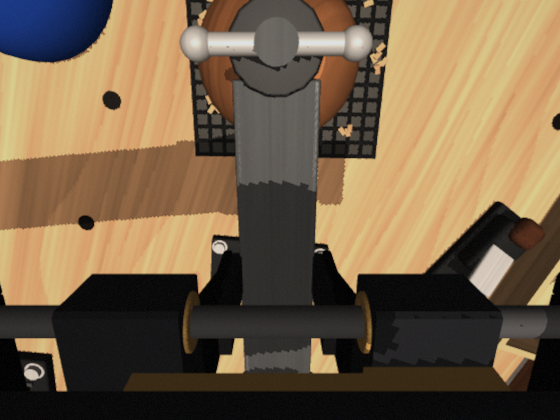

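View pics/t4.png

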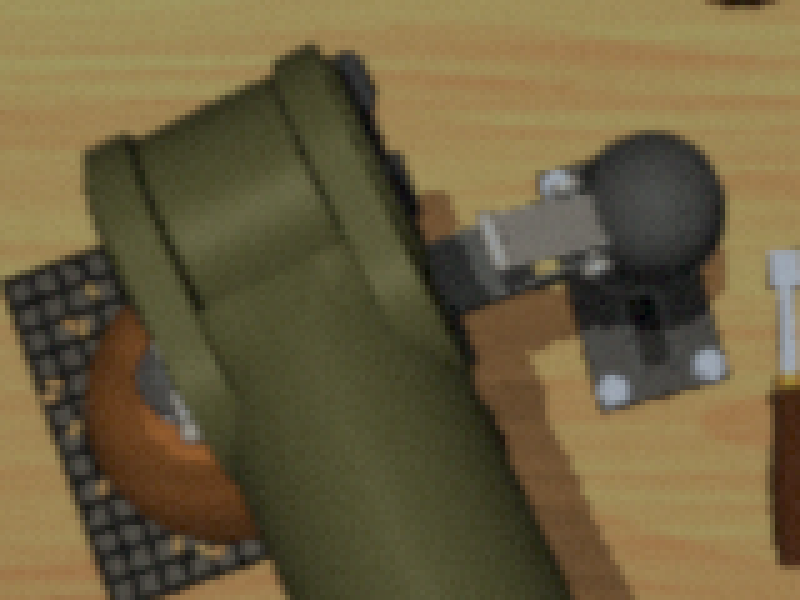

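View pics/s4.png

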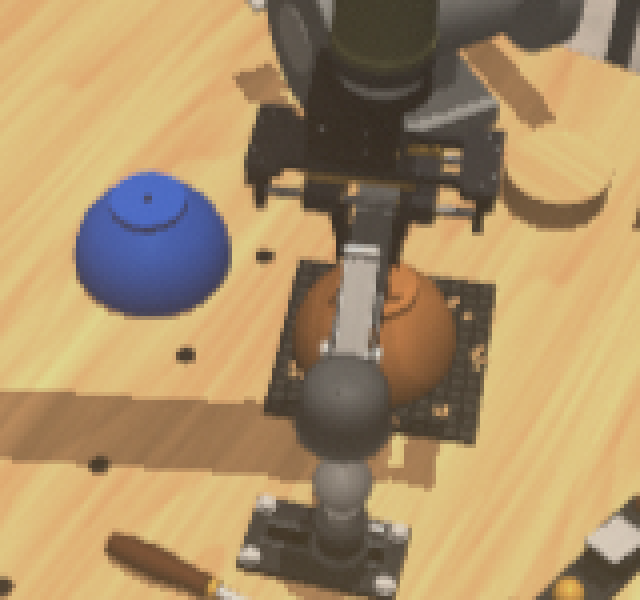

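```bash
cat >> h.py <<'E'
def barpts(O,yaw,pitch):
    R=Ro.from_euler("ZY",[yaw,-pitch],degrees=True).as_matrix() # pitch>0: pad up
    T=lambda P: np.array(O)+np.atleast_2d(P)@R.T
    a=np.linspace(0,2*np.pi,60)
    sph=np.array([[.032*np.cos(u)*np.cos(v),.032*np.sin(u)*np.cos(v),.026+.032*np.sin(v)] for u in a for v in np.linspace(0,1.57,12)])
    rim=np.c_[.0385*np.cos(a),.0385*np.sin(a),0*a]
    ch=np.array([[.03,.018,.048],[.228,.018,.048],[.228,-.018,.048],[.03,-.018,.048]])
    tip=np.array([[.071,.013,.116],[.071,-.013,.116]])
    tom=np.array([[.24,.034,.064],[.24,-.034,.064]]);hin=np.array([[.036,.018,.042],[.036,-.018,.042]])
    return [T(x) for x in (sph,rim,ch,tip,tom,hin)]
def overlay(c,O,yaw,pitch,box,s,fn,im=None,extra=None,obs=None):
    if im is None: im=env.read_camera(c)
    x0,y0,x1,y1=box
    v=cv2.resize(im[y0:y1,x0:x1],None,fx=s,fy=s,interpolation=3).copy()
    f=lambda P:((proj(c,P,obs)-[x0,y0]+.5)*s).astype(np.int32)
    sph,rim,ch,tip,tom,hin=barpts(O,yaw,pitch)
    h=cv2.convexHull(f(sph));cv2.polylines(v,[h],True,(255,0,0),1)
    cv2.polylines(v,[f(rim)],True,(255,255,0),1);cv2.polylines(v,[f(ch)],True,(0,255,0),1)
    for q in (tip,tom,hin): cv2.polylines(v,[f(q)],False,(0,255,255),1)
    if extra is not None:
        for q in f(extra): cv2.circle(v,tuple(int(i) for i in q),3,(255,0,255),-1)
    cv2.imwrite(fn,v[:,:,::-1])
E
python3 - <<'E'
from h import *
X=np.array([np.cos(np.radians(110.6)),np.sin(np.radians(110.6)),0])
O=np.array([.5286,.1482,.198])-.1405*X; print(O)
overlay("top",O,110.6,0,(230,130,350,230),6,"pics/ot.png")
overlay("scene",O,110.6,0,(260,140,340,250),5,"pics/os.png")
E
```

```text
[0.57803375 0.01668364 0.198     ]
```

View pics/ot.png

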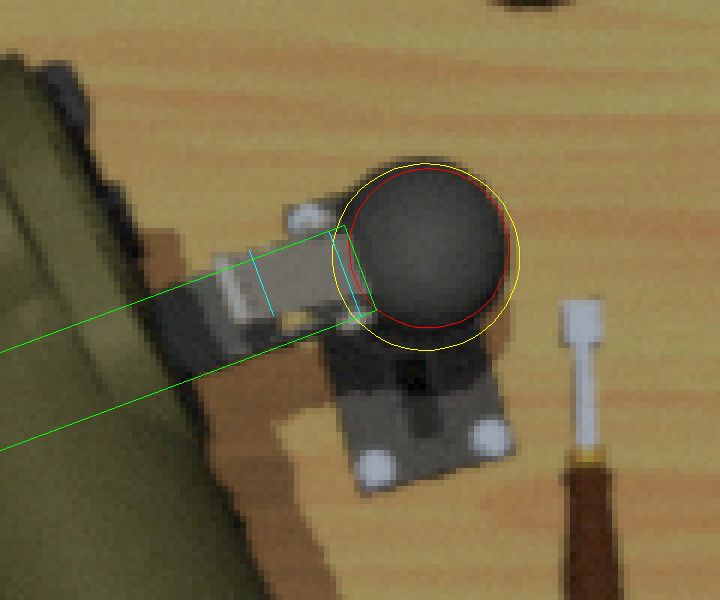

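View pics/os.png

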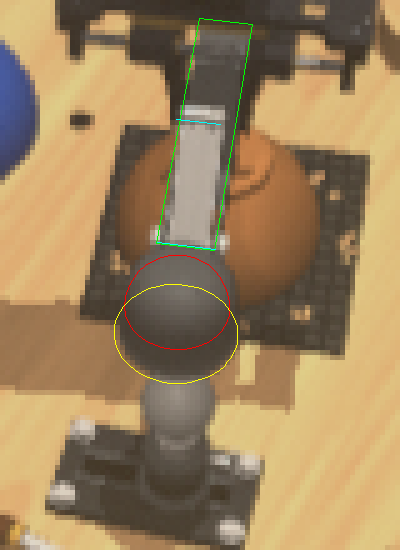

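```bash
python3 - <<'E'
from h import *
print("ball",[onplane("top",(296.2,176.2),z)[:2].round(4) for z in (.112,.118,.124)])
print("dome",[onplane("top",(300.8,170.1),z)[:2].round(4) for z in (.205,.213,.22)])
bm=cv2.imread("pics/scene0.png")[:,:,::-1]; tm=cv2.imread("pics/top0.png")[:,:,::-1]
# ball circle fits on initial images
for nm,im,c,r in [("top",tm,(296.2,176.2),14),("scene",bm,(295.5,220.3),12)]:
    u,v=int(c[0]),int(c[1]); s=8
    cr=cv2.resize(im[v-r:v+r,u-r:u+r],None,fx=s*3,fy=s*3,interpolation=2)
    cv2.imwrite(f"pics/ball_{nm}.png",np.ascontiguousarray(cr[:600,:800,::-1]))
    X=[.5778,.0236]
overlay("top",[.5778,.0236,.092],110.6,0,(230,130,350,230),6,"pics/x.png",im=tm)
E
```

```text
ball [array([0.5786, 0.0242]), array([0.5779, 0.0244]), array([0.5772, 0.0247])]
dome [array([0.5826, 0.0163]), array([0.5815, 0.0167]), array([0.5806, 0.017 ])]
```

View pics/ball_scene.png

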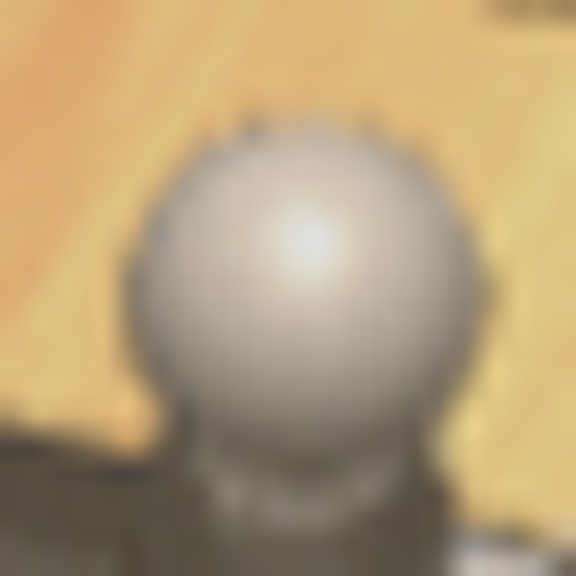

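View pics/ball_top.png

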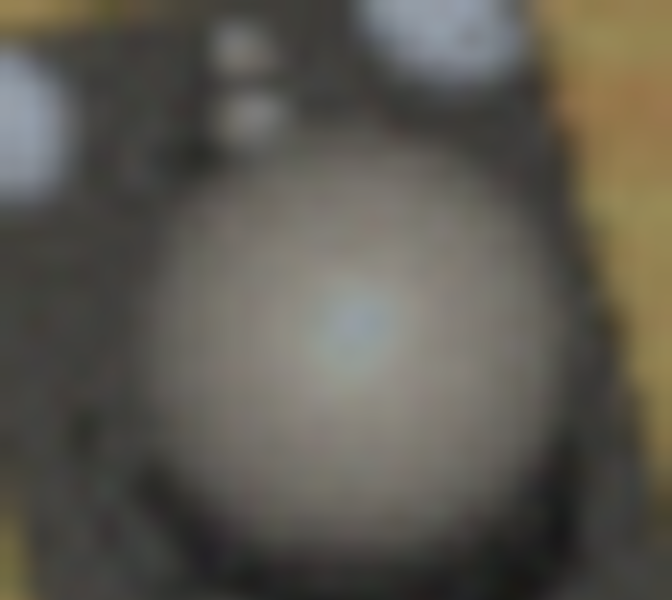

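```bash
python3 - <<'E'
from h import *
x,e=tri([ray("top",(296.4,175.7)),ray("scene",(295.35,219.7))]);print("ball",x,e)
for z in(.113,.118):print(onplane("top",(296.4,175.7),z),onplane("scene",(295.35,219.7),z))
tm=env.read_camera("top");sm=env.read_camera("scene")
X=np.array([np.cos(np.radians(110.6)),np.sin(np.radians(110.6)),0])
for i,(O,yw,p) in enumerate([([.581,.0165,.200],110.6,0),([.581,.0165,.202],110.6,-2)]):
  overlay("top",O,yw,p,(230,130,350,230),6,f"pics/ot{i}.png",im=tm)
  overlay("scene",O,yw,p,(260,140,340,250),5,f"pics/os{i}.png",im=sm)
a=[cv2.imread(f"pics/os{i}.png") for i in(0,1)]; cv2.imwrite("pics/osb.png",np.hstack(a))
a=[cv2.imread(f"pics/ot{i}.png")[:,150:540] for i in(0,1)]; cv2.imwrite("pics/otb.png",np.hstack(a))
E
```

```text
ball [0.57933415 0.02380715 0.11636831] [np.float64(0.00010532552524179477), np.float64(0.00010532552524175119)]
[0.57982946 0.02374195 0.113     ] [0.57820884 0.02586111 0.113     ]
[0.57922663 0.02392283 0.118     ] [0.57975231 0.02271961 0.118     ]
```

View pics/osb.png

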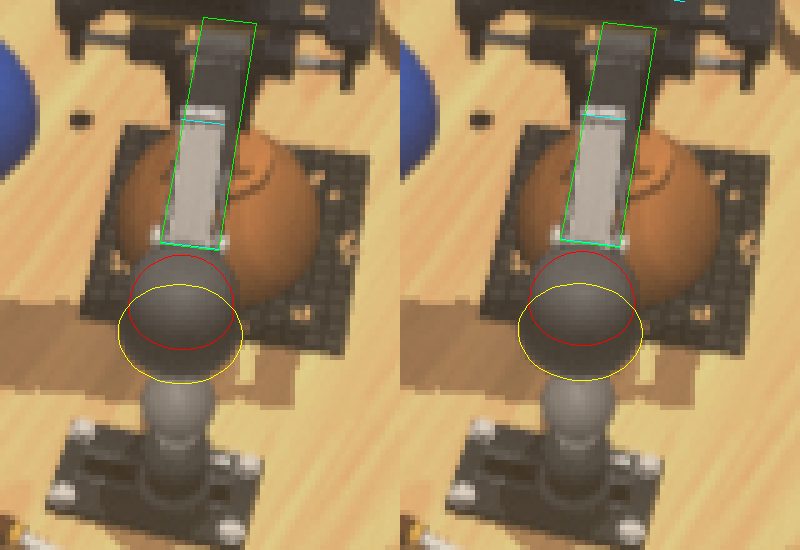

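View pics/otb.png

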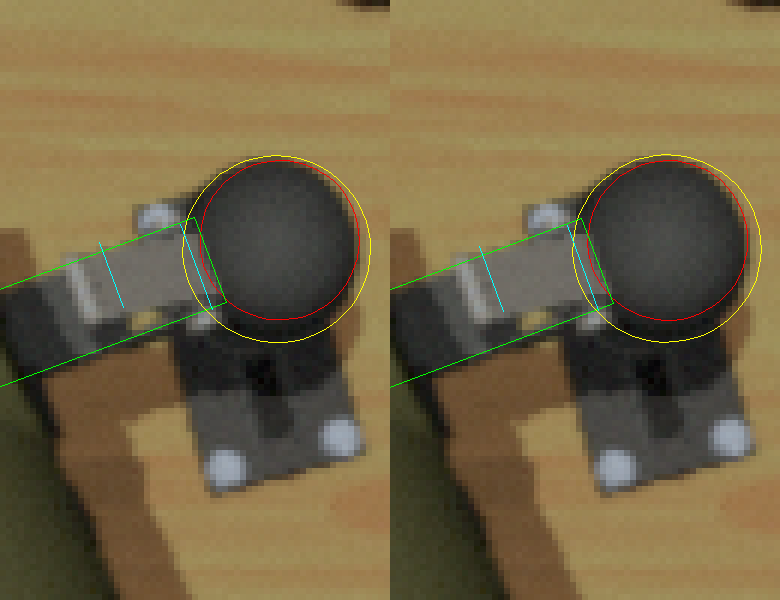

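```bash
python3 - <<'E'
from h import *
tm=env.read_camera("top").astype(float)
for i in range(5): tm+=env.read_camera("top")
tm=np.clip(tm/6*1.6,0,255).astype(np.uint8)
v=cv2.resize(tm[150:195,275:330],None,fx=13,fy=13,interpolation=2)
cv2.imwrite("pics/dome.png",v[:,:,::-1])
E
```

```text
(no output)
```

View pics/dome.png

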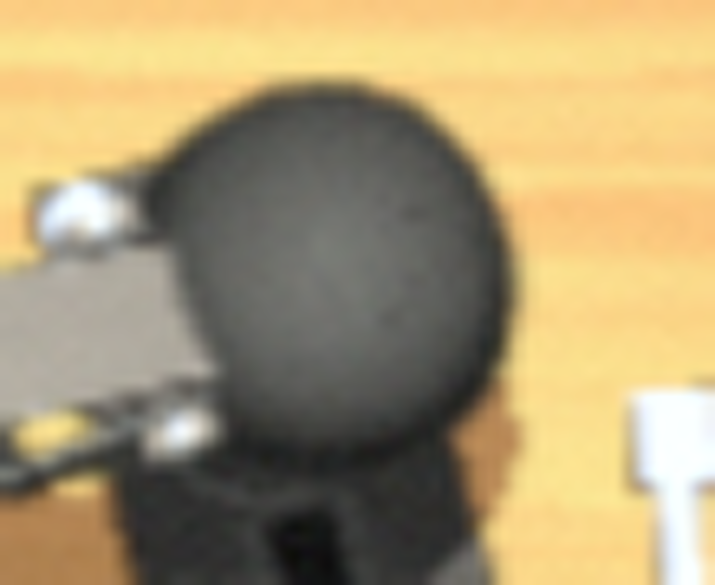

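```bash
python3 - <<'E'
from h import *
st()
print("dome",[onplane("top",(299.4,170.5),z)[:2].round(4) for z in (.205,.211,.22)])
s=env.read_camera("scene").astype(float)
for i in range(3): s+=env.read_camera("scene")
s=np.clip(s/4*1.4,0,255).astype(np.uint8)
v=cv2.resize(s[180:230,265:325],None,fx=12,fy=12,interpolation=2)
cv2.imwrite("pics/domes.png",v[:,:,::-1])
E
```

```text
7.9 [0.5285 0.1493 0.2147] [-9.260e+01  1.000e-02  2.072e+01] F [ 0.1 -0.6 -7.8] T [ 0.37 -0.01  0.04] g 0.0343
dome [array([0.5816, 0.0197]), array([0.5808, 0.02  ]), array([0.5796, 0.0204])]
```

View pics/domes.png

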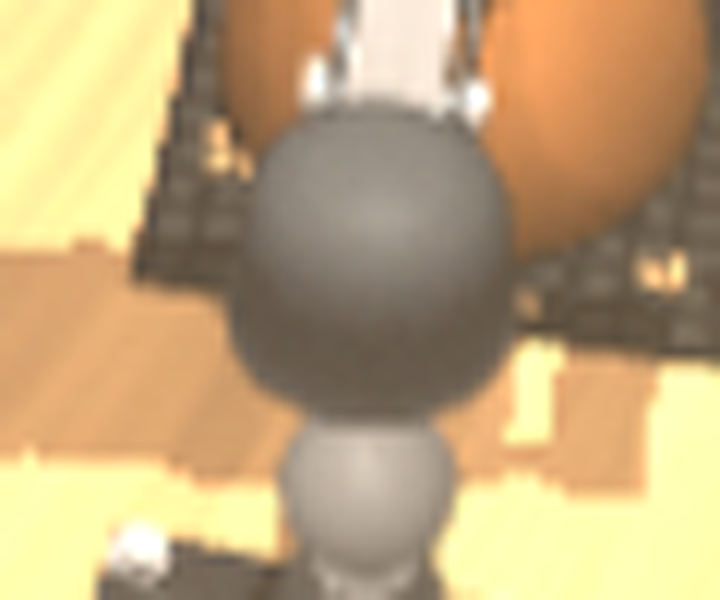

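```bash
python3 - <<'E'
from h import *
x,e=tri([ray("top",(299.4,170.5)),ray("scene",(295.7,204.7))]);print(x,e)
for z in(.19,.195,.2):print(onplane("scene",(295.7,204.7),z))
O=np.array([.5805,.0195,.197]);tm=env.read_camera("top");sm=env.read_camera("scene")
print("ball proj",proj("scene",[.5793,.0238,.1164]))
E
```

```text
[0.5809157  0.01923934 0.20436388] [np.float64(0.000880043945168712), np.float64(0.0008800439451684465)]
[0.57538581 0.02847485 0.19      ]
[0.57706333 0.02507631 0.195     ]
[0.57874085 0.02167778 0.2       ]
ball proj [[295.372098   219.68891567]]
```

Call:
carry_out(
  targets=[
    [[0.5, 5, 2.5], [0, 0, 0]],
    [[0.5, 15, 3.5], [0, 0, 0]],
    [[0, 15, 1], [0, 0, 0]],
    [[0, 8, 0], [0, 0, 0]],
    [[0, 0, 0], [0, 0, 0]],
    [[0, 0, 0], [0, 0, 0]],
  ],
)

```text
time_s: 8.8
tool_pos: [0.5276, 0.1542, 0.1712]
tool_rot: [-92.6, 0.0, 20.7]
force: [-0.3, 1.2, -7.2]
grip_width: 0.0344
```

```bash
python3 - <<'E'
from h import *
st();st()
t=sum(env.read_camera("top").astype(float) for i in range(4))
s=sum(env.read_camera("scene").astype(float) for i in range(4))
st()
t=np.clip(t/4*1.6,0,255).astype(np.uint8);s=np.clip(s/4*1.4,0,255).astype(np.uint8)
a=cv2.resize(t[150:200,270:325],None,fx=12,fy=12,interpolation=2)[:,:,::-1]
cv2.imwrite("pics/d5t.png",a)
cv2.imwrite("pics/d5s.png",cv2.resize(s[180:235,250:325],None,fx=10,fy=10,interpolation=2)[:,:,::-1])
E
```

```text
8.8 [0.5276 0.1542 0.1712] [-9.260e+01  3.000e-02  2.071e+01] F [-0.3  1.2 -7.2] T [ 0.29 -0.05 -0.01] g 0.0344
8.8 [0.5276 0.1542 0.1712] [-9.260e+01  3.000e-02  2.071e+01] F [-0.3  1.2 -7.2] T [ 0.29 -0.05 -0.01] g 0.0344
9.2 [0.5278 0.1543 0.1717] [-9.261e+01 -3.000e-02  2.071e+01] F [-0.2 -0.3 -8.2] T [0.33 0.02 0.03] g 0.0341
```

View pics/d5t.png

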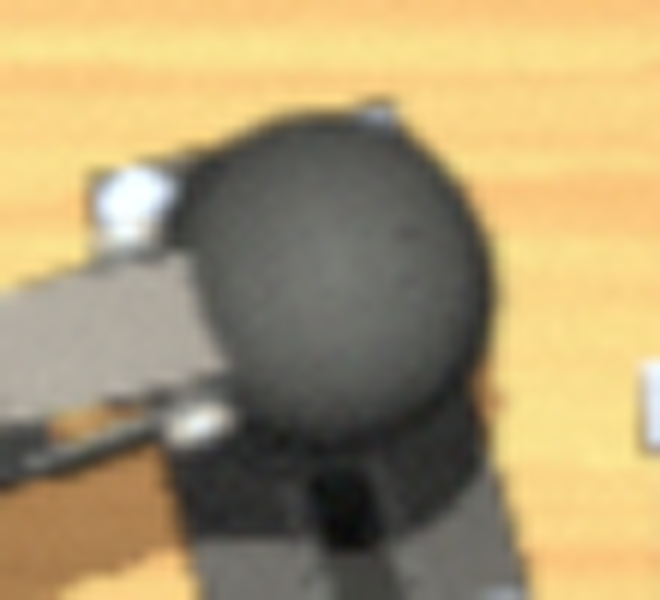

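View pics/d5s.png

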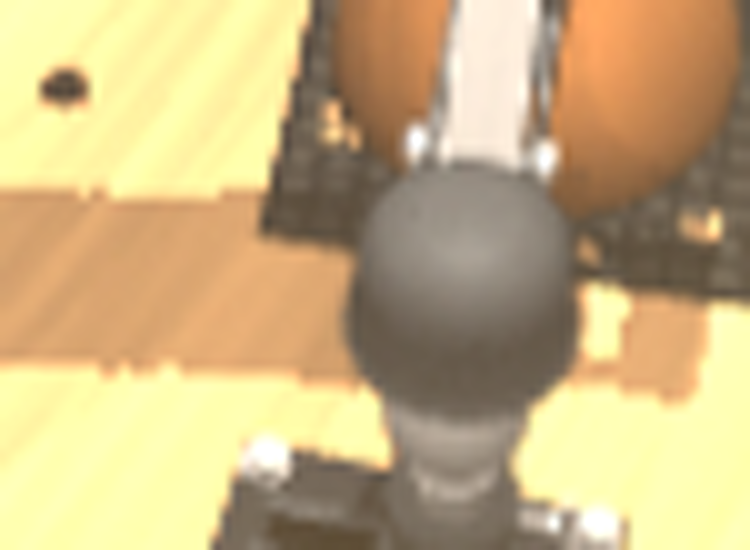

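```bash
python3 - <<'E'
from h import *
print(onplane("top",(296.2,173.3),.167), tri([ray("top",(296.2,173.3)),ray("scene",(295.95,211.7))]))
print(proj("scene",[.5793,.0238,.155]),proj("top",[.5793,.0238,.167]))
E
```

```text
[0.57940521 0.02620976 0.167     ] (array([0.57977498, 0.02555225, 0.159261  ]), [np.float64(0.0007079591347495751), np.float64(0.0007079591347495459)])
[[295.73642982 212.78661883]] [[297.15457442 173.34600634]]
```

Call:
carry_out(
  targets=[
    [[0, 3, -0.5], [0, 0, 0]],
    [[0, 3, 0], [0, 0, 0]],
    [[0, 3, 0], [0, 0, 0]],
    [[0, 3, 0.2], [0, 0, 0]],
    [[0, 3, 0.2], [0, 0, 0]],
    [[0, 3, 0.2], [0, 0, 0]],
    [[0, 2, 0.1], [0, 0, 0]],
    [[0, 0, 0], [0, 0, 0]],
  ],
)

```text
time_s: 10.0
tool_pos: [0.5276, 0.1536, 0.151]
tool_rot: [-92.6, 0.0, 20.7]
force: [-1.8, -0.3, -7.9]
grip_width: 0.034
```

```bash
python3 - <<'E'
from h import *
st()
E
```

```text
10.0 [0.5276 0.1536 0.151 ] [-9.260e+01  4.000e-02  2.072e+01] F [-1.8 -0.3 -7.9] T [ 0.35 -0.01 -0.03] g 0.034
```

Call:
carry_out(
  targets=[
    [[0, 2, 0.1], [0, 0, 0]],
    [[0, 2, 0.1], [0, 0, 0]],
    [[0, 2, 0.1], [0, 0, 0]],
    [[0, 2, 0.1], [0, 0, 0]],
    [[0, 0, 0], [0, 0, 0]],
  ],
)

```text
time_s: 10.5
tool_pos: [0.5276, 0.1536, 0.1431]
tool_rot: [-92.6, 0.0, 20.7]
force: [-0.8, 0.3, -7.5]
grip_width: 0.0339
```

Call:
carry_out(
  targets=[
    [[0, 2, 0.1], [0, 0, 0]],
    [[0, 2, 0.1], [0, 0, 0]],
    [[0, 2, 0.1], [0, 0, 0]],
    [[0, 0, 0], [0, 0, 0]],
  ],
)

```text
time_s: 10.9
tool_pos: [0.5276, 0.1536, 0.137]
tool_rot: [-92.6, 0.0, 20.7]
force: [0.3, 0.5, -7.7]
grip_width: 0.0344
```

```bash
python3 - <<'E'
from h import *
st()
E
```

```text
10.9 [0.5276 0.1536 0.137 ] [-9.260e+01  5.000e-02  2.072e+01] F [ 0.3  0.5 -7.7] T [ 0.3   0.03 -0.07] g 0.0344
```

Call:
carry_out(
  targets=[
    [[0, 1.5, 0.1], [0, 0, 0]],
    [[0, 1.5, 0.1], [0, 0, 0]],
    [[0, 1.5, 0], [0, 0, 0]],
    [[0, 1.5, 0.1], [0, 0, 0]],
    [[0, 0, 0], [0, 0, 0]],
  ],
)

```text
time_s: 11.4
tool_pos: [0.5277, 0.1536, 0.1312]
tool_rot: [-92.6, 0.0, 20.7]
force: [-0.1, 0.1, -8.9]
grip_width: 0.034
```

Call:
carry_out(
  targets=[
    [[0, 1.5, 0.1], [0, 0, 0]],
    [[0, 1.5, 0.1], [0, 0, 0]],
    [[0, 1.5, 0], [0, 0, 0]],
    [[0, 0, 0], [0, 0, 0]],
  ],
)

```text
time_s: 11.8
tool_pos: [0.5277, 0.1536, 0.1266]
tool_rot: [-92.6, 0.0, 20.7]
force: [-0.1, -0.4, -7.3]
grip_width: 0.0346
```

Call:
carry_out(
  targets=[
    [[0, 1.5, 0.1], [0, 0, 0]],
    [[0, 1.5, 0.1], [0, 0, 0]],
    [[0, 0, 0], [0, 0, 0]],
  ],
)

```text
time_s: 12.1
tool_pos: [0.5276, 0.1537, 0.1236]
tool_rot: [-92.6, 0.0, 20.7]
force: [-0.1, 0.2, -8.2]
grip_width: 0.034
```

```bash
python3 - <<'E'
from h import *
st()
E
```

```text
12.1 [0.5276 0.1537 0.1236] [-9.260e+01  4.000e-02  2.071e+01] F [-0.1  0.2 -8.2] T [ 0.33  0.02 -0.  ] g 0.034
```

Call:
carry_out(
  targets=[
    [[0, 1, 0], [0, 0, 0]],
    [[0, 1, 0.1], [0, 0, 0]],
    [[0, 1, 0], [0, 0, 0]],
    [[0, 1, 0.1], [0, 0, 0]],
    [[0, 0, 0], [0, 0, 0]],
  ],
)

```text
time_s: 12.6
tool_pos: [0.5277, 0.1537, 0.1197]
tool_rot: [-92.6, 0.0, 20.7]
force: [0.7, -0.6, -8.6]
grip_width: 0.0345
```

Call:
carry_out(
  targets=[
    [[0, 1, 0], [0, 0, 0]],
    [[0, 1, 0.1], [0, 0, 0]],
    [[0, 1, 0], [0, 0, 0]],
    [[0, 0, 0], [0, 0, 0]],
  ],
)

```text
time_s: 13.0
tool_pos: [0.5277, 0.1536, 0.1167]
tool_rot: [-92.6, 0.0, 20.7]
force: [-0.5, -0.2, -8.6]
grip_width: 0.0347
```

```bash
python3 - <<'E'
from h import *
st()
cv2.imwrite("pics/w6.png",env.read_camera("wrist")[:,:,::-1])
s=np.clip(env.read_camera("scene")*1.4,0,255).astype(np.uint8)
cv2.imwrite("pics/d6s.png",cv2.resize(s[170:255,245:330],None,fx=7,fy=7,interpolation=2)[:,:,::-1])
E
```

```text
13.0 [0.5277 0.1536 0.1167] [-9.261e+01  2.000e-02  2.072e+01] F [-0.5 -0.2 -8.6] T [ 0.31 -0.03  0.  ] g 0.0347
```

View pics/d6s.png

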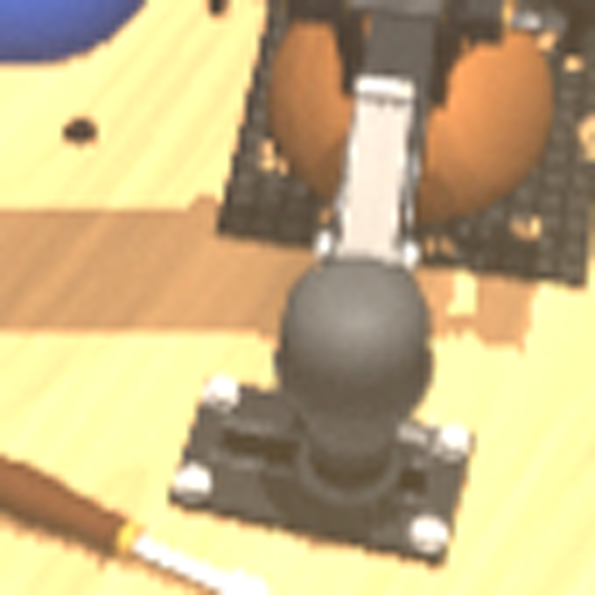

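View pics/w6.png

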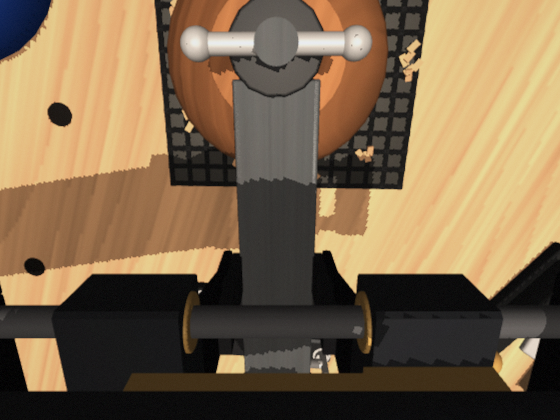

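Call:
carry_out(
  targets=[
    [[0, 1, 0], [0, 0, 0]],
    [[0, 1, 0.1], [0, 0, 0]],
    [[0, 1, 0], [0, 0, 0]],
    [[0, 0, 0], [0, 0, 0]],
  ],
)

```text
time_s: 13.5
tool_pos: [0.5277, 0.1537, 0.1137]
tool_rot: [-92.6, 0.0, 20.7]
force: [0.7, -0.0, -8.8]
grip_width: 0.0341
```

Call:
carry_out(
  targets=[
    [[0, 1, 0], [0, 0, 0]],
    [[0, 1, 0.1], [0, 0, 0]],
    [[0, 0, 0], [0, 0, 0]],
  ],
)

```text
time_s: 13.8
tool_pos: [0.5277, 0.1537, 0.1117]
tool_rot: [-92.6, 0.0, 20.7]
force: [0.4, 0.4, -8.7]
grip_width: 0.0342
```

Call:
carry_out(
  targets=[
    [[0, 1, 0], [0, 0, 0]],
    [[0, 1, 0], [0, 0, 0]],
    [[0, 0, 0], [0, 0, 0]],
  ],
)

```text
time_s: 14.1
tool_pos: [0.5278, 0.1536, 0.1097]
tool_rot: [-92.6, 0.0, 20.7]
force: [0.7, 0.6, -7.8]
grip_width: 0.0338
```

```bash
python3 - <<'E'
from h import *
st()
E
```

```text
14.1 [0.5278 0.1536 0.1097] [-9.260e+01  2.000e-02  2.072e+01] F [ 0.7  0.6 -7.8] T [ 0.32 -0.01  0.06] g 0.0338
```

Call:
carry_out(
  targets=[
    [[0, 1, 0], [0, 0, 0]],
    [[0, 0.5, 0], [0, 0, 0]],
    [[0, 0, 0], [0, 0, 0]],
  ],
)

```text
time_s: 14.4
tool_pos: [0.5278, 0.1535, 0.1083]
tool_rot: [-92.6, 0.0, 20.7]
force: [-0.6, 0.1, -7.6]
grip_width: 0.0342
```

Call:
carry_out(
  targets=[
    [[0, 0.5, 0], [0, 0, 0]],
    [[0, 0.5, 0], [0, 0, 0]],
    [[0, 0, 0], [0, 0, 0]],
  ],
)

```text
time_s: 14.7
tool_pos: [0.5279, 0.1535, 0.1074]
tool_rot: [-92.6, 0.0, 20.7]
force: [-0.1, -0.7, -8.3]
grip_width: 0.0341
```

```bash
python3 - <<'E'
from h import *
st()
E
```

```text
14.7 [0.5279 0.1535 0.1074] [-92.6    0.    20.71] F [-0.1 -0.7 -8.3] T [ 0.32  0.04 -0.01] g 0.0341
```

Call:
carry_out(
  targets=[
    [[0, 0.5, 0], [0, 0, 0]],
    [[0, 0.5, 0], [0, 0, 0]],
    [[0, 0, 0], [0, 0, 0]],
  ],
)

```text
time_s: 15.0
tool_pos: [0.5281, 0.1534, 0.1065]
tool_rot: [-92.6, -0.0, 20.7]
force: [-0.2, -0.7, -6.9]
grip_width: 0.0345
```

Call:
carry_out(
  targets=[
    [[0, 0.5, 0], [0, 0, 0]],
    [[0, 0.5, 0], [0, 0, 0]],
    [[0, 0, 0], [0, 0, 0]],
  ],
)

```text
time_s: 15.3
tool_pos: [0.5282, 0.1533, 0.1062]
tool_rot: [-92.6, -0.0, 20.7]
force: [-0.5, -1.6, -0.8]
grip_width: 0.0343
```

```bash
python3 - <<'E'
from h import *
st()
cv2.imwrite("pics/w7.png",env.read_camera("wrist")[:,:,::-1])
E
```

```text
15.3 [0.5282 0.1533 0.1062] [-9.264e+01 -2.000e-02  2.071e+01] F [-0.5 -1.6 -0.8] T [-0.16  0.43 -0.04] g 0.0343
```

View pics/w7.png

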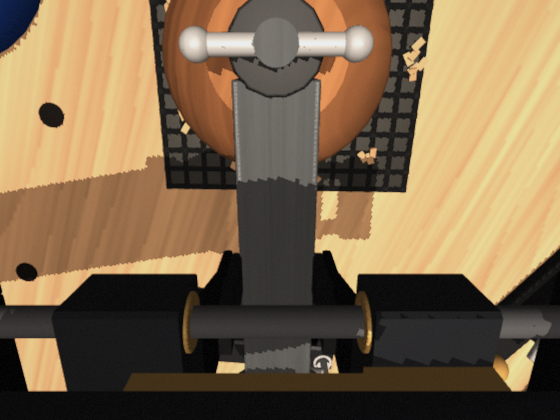

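Call:
carry_out(
  targets=[
    [[0, 0, 0], [0, 0, 0]],
    [[0, 0, 0], [0, 0, 0]],
    [[0, 0, 0], [0, 0, 0]],
  ],
  squeeze=30,
)

```text
time_s: 15.65
tool_pos: [0.5283, 0.1533, 0.1061]
tool_rot: [-92.6, -0.0, 20.7]
force: [-2.1, -2.4, 4.2]
grip_width: 0.0351
```

```bash
python3 - <<'E'
from h import *
st()
E
```

```text
15.65 [0.5283 0.1533 0.1061] [-9.264e+01 -4.000e-02  2.071e+01] F [-2.1 -2.4  4.2] T [-0.44  0.59 -0.04] g 0.0351
```

Call:
carry_out(
  targets=[
    [[0, 0, 0], [0, 0, 0]],
    [[0, 0, 0], [0, 0, 0]],
    [[0, 0, 0], [0, 0, 0]],
  ],
  squeeze=18,
)

```text
time_s: 15.95
tool_pos: [0.5283, 0.1533, 0.1061]
tool_rot: [-92.6, -0.0, 20.7]
force: [-3.0, -1.9, 5.9]
grip_width: 0.0353
```

```bash
python3 - <<'E'
from h import *
st()
cv2.imwrite("pics/w8.png",env.read_camera("wrist")[:,:,::-1])
E
```

```text
15.95 [0.5283 0.1533 0.1061] [-9.265e+01 -3.000e-02  2.072e+01] F [-3.  -1.9  5.9] T [-0.48  0.65 -0.01] g 0.0353
```

View pics/w8.png

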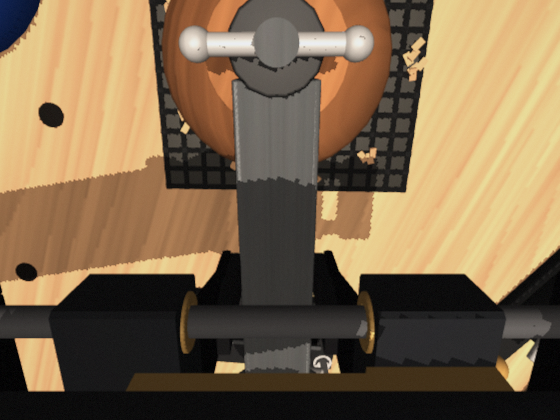

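Call:
carry_out(
  targets=[
    [[0, -0.5, 0], [0, 0, 0]],
    [[0, 0, 0], [0, 0, 0]],
    [[0, 0, 0], [0, 0, 0]],
  ],
  squeeze=10,
)

```text
time_s: 16.3
tool_pos: [0.5283, 0.1533, 0.1061]
tool_rot: [-92.6, -0.0, 20.7]
force: [-1.1, -3.1, 3.7]
grip_width: 0.0361
```

```bash
python3 - <<'E'
from h import *
st()
E
```

```text
16.3 [0.5283 0.1533 0.1061] [-9.262e+01 -3.000e-02  2.071e+01] F [-1.1 -3.1  3.7] T [-0.53  0.28  0.01] g 0.0361
```

Call:
carry_out(
  targets=[
    [[0, 0, 0], [0, 0, 0]],
    [[0, 0, 0], [0, 0, 0]],
    [[0, 0, 0], [0, 0, 0]],
  ],
  squeeze=4,
)

```text
time_s: 16.6
tool_pos: [0.5283, 0.1534, 0.1061]
tool_rot: [-92.6, -0.0, 20.7]
force: [-1.1, -2.6, 4.1]
grip_width: 0.0354
```

```bash
python3 - <<'E'
from h import *
st()
cv2.imwrite("pics/w9.png",env.read_camera("wrist")[:,:,::-1])
E
```

```text
16.6 [0.5283 0.1534 0.1061] [-9.262e+01 -3.000e-02  2.071e+01] F [-1.1 -2.6  4.1] T [-0.63  0.1  -0.  ] g 0.0354
```

View pics/w9.png

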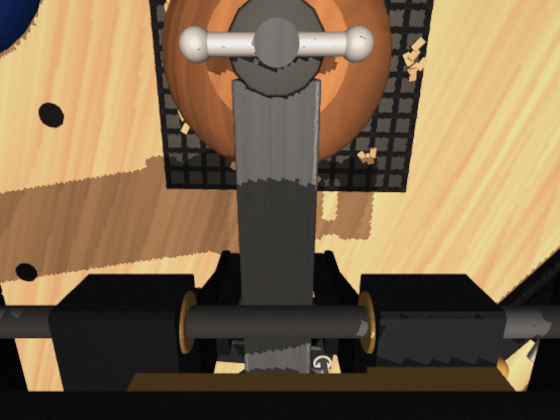

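Call:
carry_out(
  targets=[
    [[0, 0, 0], [0, 0, 0]],
    [[0, 0, 0], [0, 0, 0]],
    [[0, 0, 0], [0, 0, 0]],
    [[0, 0, 0], [0, 0, 0]],
  ],
  jaw=0.8,
)

```text
time_s: 17.05
tool_pos: [0.5278, 0.1539, 0.1058]
tool_rot: [-92.6, -0.0, 20.7]
force: [-0.7, -0.3, -0.1]
grip_width: 0.0602
```

```bash
python3 - <<'E'
from h import *
st()
cv2.imwrite("pics/w10.png",env.read_camera("wrist")[:,:,::-1])
s=np.clip(env.read_camera("scene")*1.4,0,255).astype(np.uint8)
cv2.imwrite("pics/d10s.png",cv2.resize(s[170:255,245:330],None,fx=7,fy=7,interpolation=2)[:,:,::-1])
E
```

```text
17.05 [0.5278 0.1539 0.1058] [-92.57  -0.    20.74] F [-0.7 -0.3 -0.1] T [ 0.07 -0.07  0.03] g 0.0602
```

View pics/w10.png

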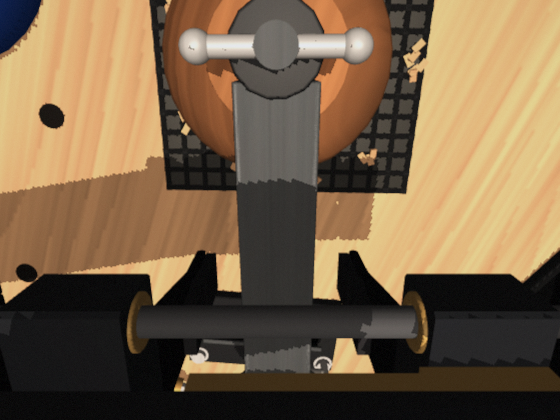

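View pics/d10s.png

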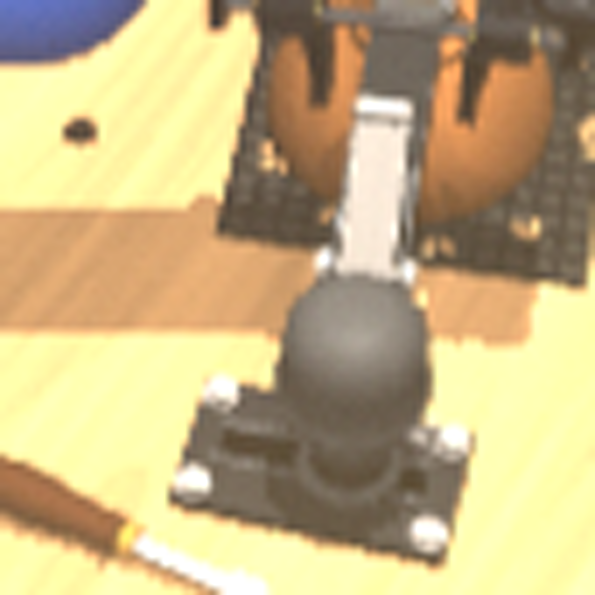

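Call:
carry_out(
  targets=[
    [[0, -2, 0], [0, 0, 0]],
    [[0, -5, 0], [0, 0, 0]],
    [[0, -15, 0], [0, 0, 0]],
    [[0, -30, 0], [0, 0, 0]],
    [[0, -30, 0], [0, 0, 0]],
    [[0, -30, 0], [0, 0, 0]],
    [[0, -28, 0], [1.3, 0, 0]],
    [[0, 0, 0], [1.3, 0, 0]],
    [[0, 0, 0], [0, 0, 0]],
    [[0, 0, 0], [0, 0, 0]],
  ],
)

```text
time_s: 18.15
tool_pos: [0.5253, 0.1589, 0.2453]
tool_rot: [-90.0, 0.1, 20.7]
force: [0.2, 0.3, 0.6]
grip_width: 0.0698
```

```bash
python3 - <<'E'
from h import *
st();o=env.get_obs()
im=env.read_camera("wrist");cv2.imwrite("pics/w11.png",im[:,:,::-1])
s=np.clip(env.read_camera("scene")*1.4,0,255).astype(np.uint8)
cv2.imwrite("pics/d11s.png",cv2.resize(s[140:255,235:345],None,fx=5,fy=5,interpolation=2)[:,:,::-1])
t=np.clip(env.read_camera("top")*1.4,0,255).astype(np.uint8)
cv2.imwrite("pics/d11t.png",cv2.resize(t[130:260,180:330],None,fx=4.5,fy=4.5,interpolation=2)[:,:,::-1])
g=np.array([.5283,.1533])-.072*np.array([-.3537,.9354]); print(g)
E
```

```text
18.15 [0.5253 0.1589 0.2453] [-9.002e+01  7.000e-02  2.068e+01] F [0.2 0.3 0.6] T [ 0.04 -0.15  0.01] g 0.0698
[0.5537664 0.0859512]
```

View pics/w11.png

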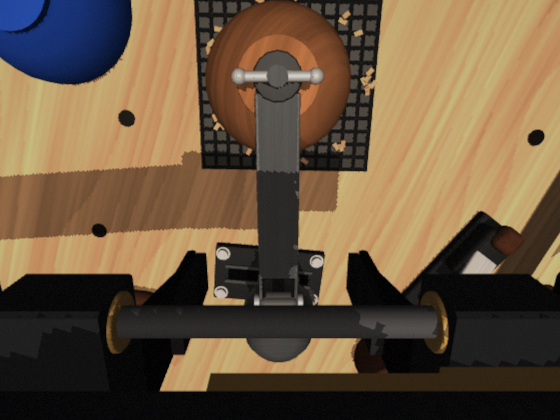

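View pics/d11s.png

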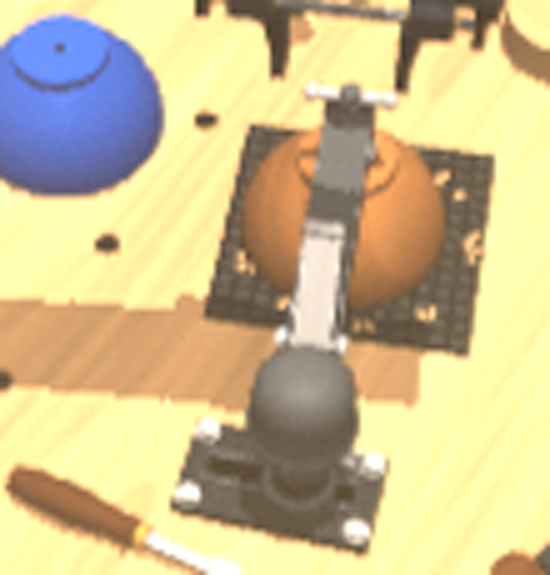

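View pics/d11t.png

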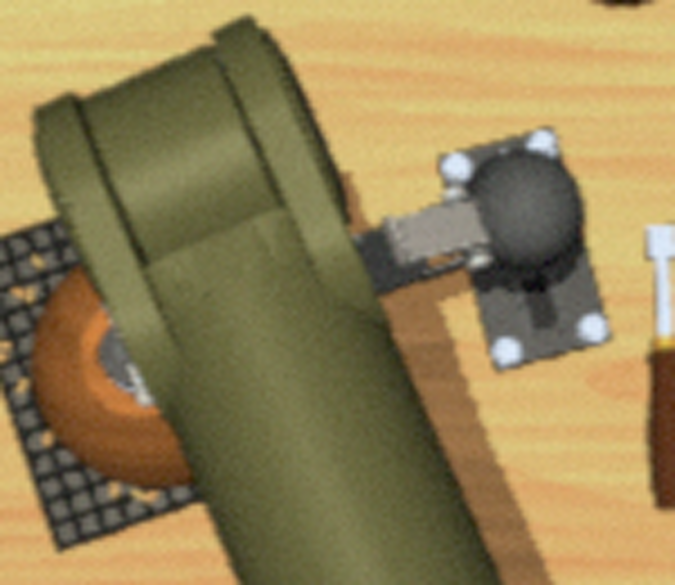

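Call:
carry_out(
  targets=[
    [[0, 0, -15], [0, 0, 0]],
    [[1, 0, -25], [0, 0, 0]],
    [[0, 3, -25], [0, 0, 0]],
    [[0, 5, -13], [0, 0, 0]],
    [[0, 5, 0], [0, 0, 0]],
    [[0, 0, 0], [0, 0, 0]],
    [[0, 0, 0], [0, 0, 0]],
    [[0, 0, 0], [0, 0, 0]],
  ],
  jaw=0,
  squeeze=30,
)

```text
time_s: 19.1
tool_pos: [0.5539, 0.0884, 0.2331]
tool_rot: [-90.0, -0.0, 20.8]
force: [1.2, 0.1, 0.3]
grip_width: 0.0133
```

```bash
python3 - <<'E'
from h import *
st();o=env.get_obs()
im=env.read_camera("wrist");cv2.imwrite("pics/w12.png",im[:,:,::-1])
s=np.clip(env.read_camera("scene")*1.4,0,255).astype(np.uint8)
cv2.imwrite("pics/d12s.png",cv2.resize(s[140:255,235:345],None,fx=5,fy=5,interpolation=2)[:,:,::-1])
E
```

```text
19.1 [0.5539 0.0884 0.2331] [-9.000e+01 -3.000e-02  2.085e+01] F [1.2 0.1 0.3] T [ 0.01 -0.14 -0.  ] g 0.0133
```

View pics/w12.png

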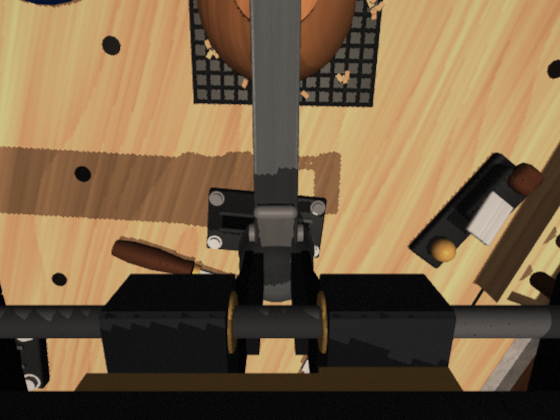

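View pics/d12s.png

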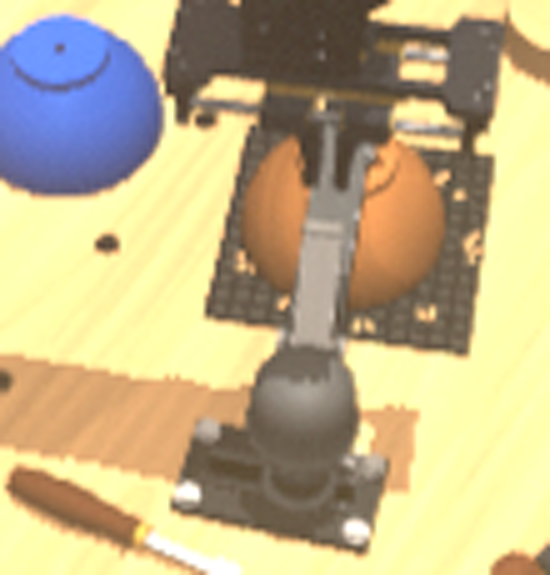

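Call:
carry_out(
  targets=[
    [[0, 0, 0], [0, 0, 0]],
    [[0, 0, 0], [0, 0, 0]],
    [[0, 0, 0], [0, 0, 0]],
  ],
)

```text
time_s: 19.5
tool_pos: [0.5542, 0.0869, 0.2329]
tool_rot: [-90.0, -0.0, 20.7]
force: [0.2, -0.5, 0.3]
grip_width: 0.0005
```

```bash
python3 - <<'E'
from h import *
st();o=env.get_obs()
im=env.read_camera("wrist");
cv2.imwrite("pics/w13.png",cv2.resize(im[180:300,200:350],None,fx=5,fy=5,interpolation=2)[:,:,::-1])
print(proj("wrist",o["tool_pos"],o))
zt=np.array([-np.sin(np.radians(o["tool_rot"][2])),np.cos(np.radians(o["tool_rot"][2])),0])
for v in (206,212,218):
  P=onplane("wrist",(276,v),.204,o); d=P-o["tool_pos"]; print(v,P,"along z",d@zt)
E
```

```text
19.5 [0.5542 0.0869 0.2329] [-9.001e+01 -1.000e-02  2.072e+01] F [ 0.2 -0.5  0.3] T [ 0.05 -0.15  0.02] g 0.0005
[[277.16115312 251.48040574]]
206 [0.54709497 0.10372618 0.204     ] along z 0.018257510109157916
212 [0.54849837 0.09999561 0.204     ] along z 0.014271709043535166
218 [0.54991668 0.09622543 0.204     ] along z 0.010243580069487758
```

View pics/w13.png

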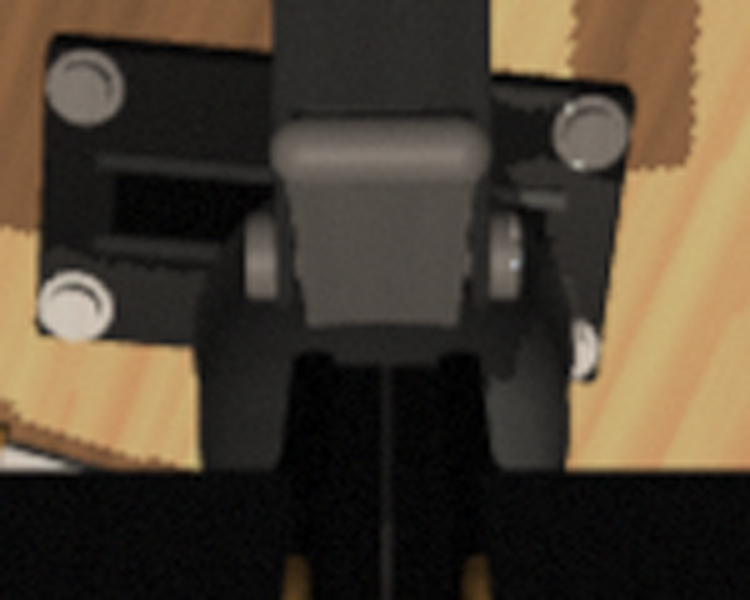

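Call:
carry_out(
  targets=[
    [[0, 3, 5], [0, 0, 0]],
    [[0, 6, 6], [0, 0, 0]],
    [[0, 6, 0], [0, 0, 0]],
    [[0, 3, 0], [0, 0, 0]],
    [[0, 0, 0], [0, 0, 0]],
    [[0, 0, 0], [0, 0, 0]],
  ],
)

```text
time_s: 20.15
tool_pos: [0.5504, 0.0969, 0.2147]
tool_rot: [-90.0, 0.0, 20.7]
force: [-0.5, 1.0, 1.1]
grip_width: 0.0003
```

```bash
python3 - <<'E'
from h import *
st();o=env.get_obs()
im=env.read_camera("wrist");
cv2.imwrite("pics/w14.png",cv2.resize(im[180:300,200:350],None,fx=5,fy=5,interpolation=2)[:,:,::-1])
s=np.clip(env.read_camera("scene")*1.4,0,255).astype(np.uint8)
cv2.imwrite("pics/d14s.png",cv2.resize(s[140:255,235:345],None,fx=5,fy=5,interpolation=2)[:,:,::-1])
E
```

```text
20.15 [0.5504 0.0969 0.2147] [-9.00e+01  1.00e-02  2.07e+01] F [-0.5  1.   1.1] T [-0.   -0.12  0.01] g 0.0003
```

View pics/w14.png

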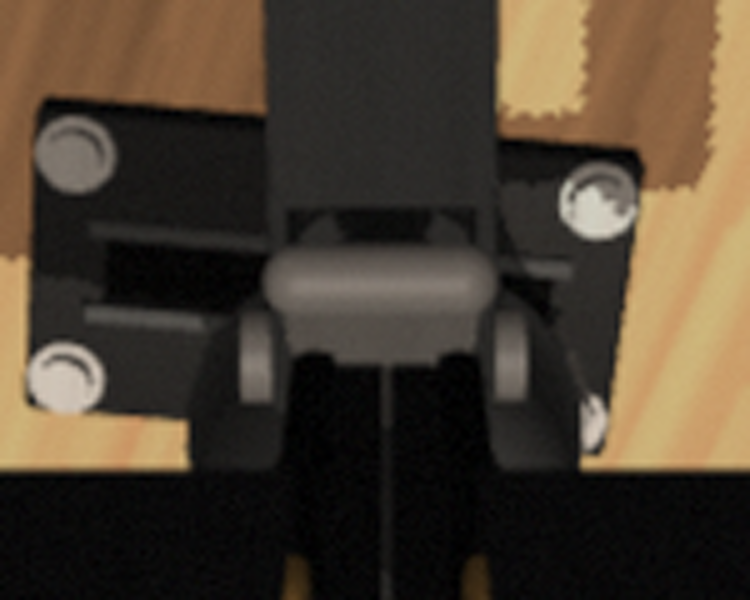

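View pics/d14s.png

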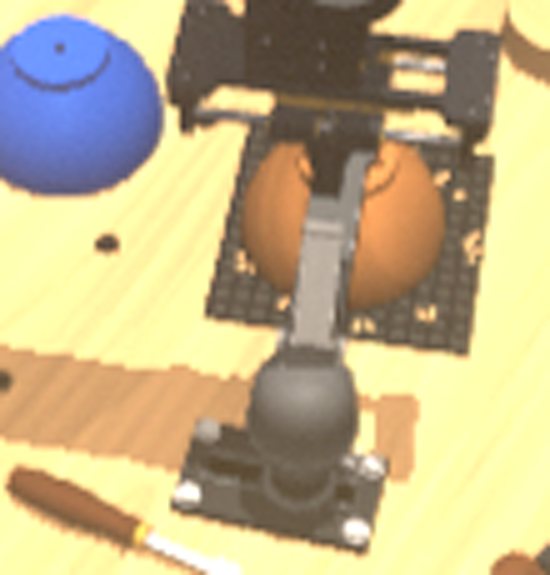

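```bash
python3 - <<'E'
from h import *
k=env.get_calibration("wrist")
o1=dict(tool_pos=[.5542,.0869,.2329],tool_rot=[-90,0,20.72]);o2=dict(tool_pos=[.5504,.0969,.2147],tool_rot=[-90,0,20.7])
x,e=tri([ray("wrist",(276,180+149/5-.4),o1),ray("wrist",(276,180+280/5-.4),o2)]);print(x,e)
z=np.array([-np.sin(np.radians(20.7)),np.cos(np.radians(20.7)),0]);print((x-o2["tool_pos"])@z)
print(proj("wrist",[np.array(o2["tool_pos"])+z*a for a in(-.0095,0,.0095)],o2))
E
```

```text
[0.5480689  0.10103651 0.20210624] [np.float64(1.673397324348503e-05), np.float64(1.6733973243750592e-05)]
0.004693458964455462
[[277.17711491 266.54639149]
 [277.16264292 251.48018968]
 [277.14776221 235.9884927 ]]
```

Call:
carry_out(
  targets=[
    [[0, 2, 0], [0, 0, 0]],
    [[0, 2, 0], [0, 0, 0]],
    [[0, 2, 0], [0, 0, 0]],
    [[0, 1, 0], [0, 0, 0]],
    [[0, 0, 0], [0, 0, 0]],
  ],
)

```text
time_s: 20.75
tool_pos: [0.5502, 0.0971, 0.2076]
tool_rot: [-90.0, 0.0, 20.7]
force: [-0.3, -0.1, -0.1]
grip_width: 0.0005
```

Call:
carry_out(
  targets=[
    [[0, 1, 0], [0, 0, 0]],
    [[0, 0, 0], [0, 0, 0]],
  ],
)

```text
time_s: 20.95
tool_pos: [0.5503, 0.0972, 0.2067]
tool_rot: [-90.0, 0.0, 20.7]
force: [-0.2, 0.3, 1.1]
grip_width: 0.0007
```

Call:
carry_out(
  targets=[
    [[0, 1, 0], [0, 0, 0]],
    [[0, 0, 0], [0, 0, 0]],
  ],
)

```text
time_s: 21.15
tool_pos: [0.5503, 0.0971, 0.2057]
tool_rot: [-90.0, 0.0, 20.7]
force: [-0.2, 0.2, -0.6]
grip_width: 0.0002
```

Call:
carry_out(
  targets=[
    [[0, 1, 0], [0, 0, 0]],
    [[0, 0, 0], [0, 0, 0]],
  ],
)

```text
time_s: 21.35
tool_pos: [0.5503, 0.0971, 0.2046]
tool_rot: [-90.0, 0.0, 20.7]
force: [-0.6, 0.1, -1.3]
grip_width: 0.0008
```

Call:
carry_out(
  targets=[
    [[0, 1, 0], [0, 0, 0]],
    [[0, 0, 0], [0, 0, 0]],
  ],
)

```text
time_s: 21.55
tool_pos: [0.5502, 0.0971, 0.2036]
tool_rot: [-90.0, 0.0, 20.7]
force: [-0.6, -0.2, 0.4]
grip_width: 0.0002
```

```bash
python3 - <<'E'
from h import *
st();o=env.get_obs()
im=env.read_camera("wrist");
cv2.imwrite("pics/w15.png",cv2.resize(im[180:300,200:350],None,fx=5,fy=5,interpolation=2)[:,:,::-1])
E
```

```text
21.55 [0.5502 0.0971 0.2036] [-9.000e+01  2.000e-02  2.072e+01] F [-0.6 -0.2  0.4] T [-0.03 -0.13  0.  ] g 0.0002
```

View pics/w15.png

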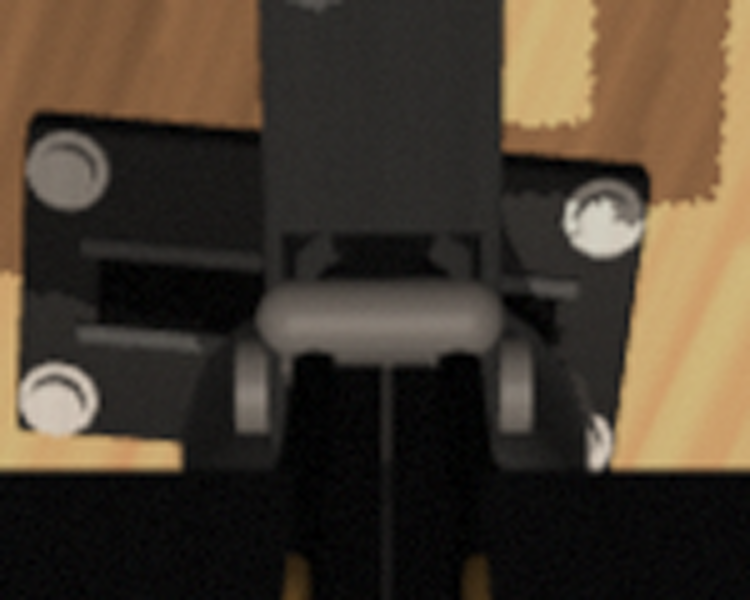

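Call:
carry_out(
  targets=[
    [[0, 1, 0], [0, 0, 0]],
    [[0, 1, 0], [0, 0, 0]],
    [[0, 0, 1], [0, 0, 0]],
    [[0, 0, 0], [0, 0, 0]],
  ],
)

```text
time_s: 22.0
tool_pos: [0.5499, 0.0983, 0.2018]
tool_rot: [-90.0, 0.0, 20.7]
force: [-0.8, 0.7, 0.4]
grip_width: 0.0004
```

Call:
carry_out(
  targets=[
    [[0, 0, 1], [0, 0, 0]],
    [[0, 0, 1], [0, 0, 0]],
    [[0, 0, 0], [0, 0, 0]],
  ],
)

```text
time_s: 22.3
tool_pos: [0.5492, 0.1002, 0.2018]
tool_rot: [-90.0, -0.0, 20.7]
force: [-0.3, 0.3, -0.2]
grip_width: 0.0005
```

```bash
python3 - <<'E'
from h import *
st()
E
```

```text
22.3 [0.5492 0.1002 0.2018] [-90.    -0.    20.73] F [-0.3  0.3 -0.2] T [ 0.06 -0.13 -0.03] g 0.0005
```

Call:
carry_out(
  targets=[
    [[0, 0, 1], [0, 0, 0]],
    [[0, 0, 1], [0, 0, 0]],
    [[0, 0, 0], [0, 0, 0]],
  ],
)

```text
time_s: 22.6
tool_pos: [0.5485, 0.102, 0.2018]
tool_rot: [-90.0, 0.0, 20.7]
force: [-1.1, 0.2, 0.5]
grip_width: 0.0005
```

```bash
python3 - <<'E'
from h import *
st();o=env.get_obs()
im=env.read_camera("wrist");
cv2.imwrite("pics/w16.png",cv2.resize(im[180:300,200:350],None,fx=5,fy=5,interpolation=2)[:,:,::-1])
s=np.clip(env.read_camera("scene")*1.4,0,255).astype(np.uint8)
cv2.imwrite("pics/d16s.png",cv2.resize(s[160:240,270:330],None,fx=8,fy=7,interpolation=2)[:,:,::-1])
E
```

```text
22.6 [0.5485 0.102  0.2018] [-90.     0.    20.73] F [-1.1  0.2  0.5] T [ 0.01 -0.03 -0.02] g 0.0005
```

View pics/w16.png

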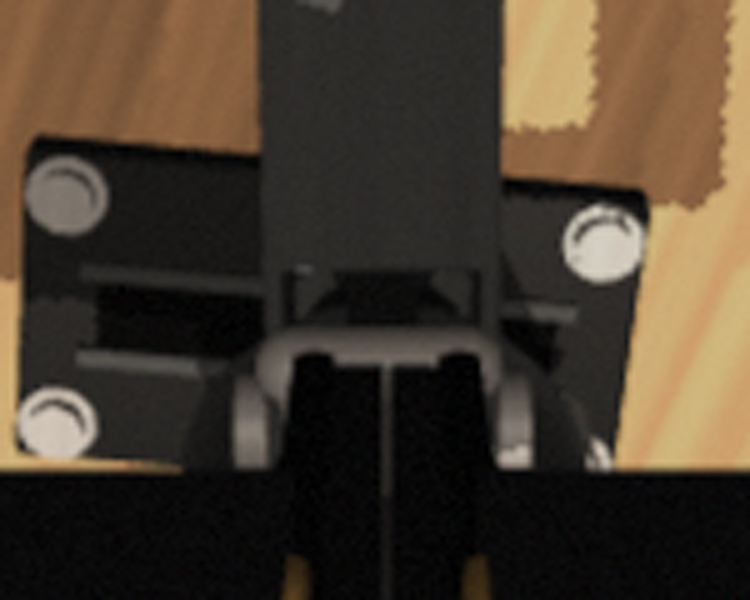

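View pics/d16s.png

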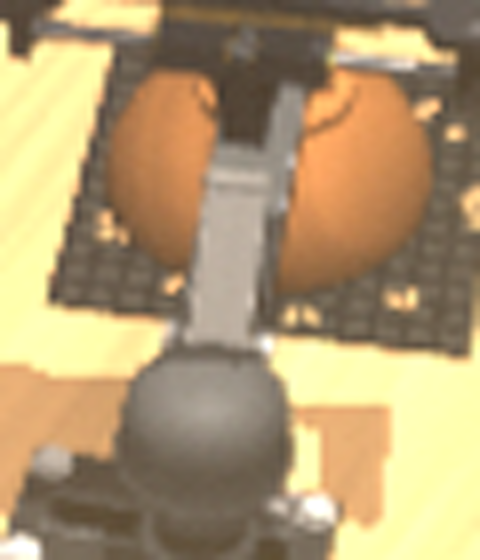

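Call:
carry_out(
  targets=[
    [[0, 0.5, -1], [0, 0, 0]],
    [[0, 0.5, 0], [0, 0, 0]],
    [[0, 0, 0], [0, 0, 0]],
  ],
)

```text
time_s: 23.0
tool_pos: [0.5489, 0.1007, 0.2006]
tool_rot: [-90.0, 0.0, 20.7]
force: [-0.2, -0.1, 0.8]
grip_width: 0.0004
```

Call:
carry_out(
  targets=[
    [[0, 1, 0], [0, 0, 0]],
    [[0, 0, 0], [0, 0, 0]],
  ],
)

```text
time_s: 23.2
tool_pos: [0.5488, 0.1008, 0.1996]
tool_rot: [-90.0, 0.0, 20.7]
force: [0.3, 0.1, -0.1]
grip_width: 0.0004
```

Call:
carry_out(
  targets=[
    [[0, 1, 0], [0, 0, 0]],
    [[0, 0, 0], [0, 0, 0]],
  ],
)

```text
time_s: 23.4
tool_pos: [0.5488, 0.1009, 0.1986]
tool_rot: [-90.0, 0.0, 20.7]
force: [-0.1, 0.1, -0.5]
grip_width: 0.0004
```

Call:
carry_out(
  targets=[
    [[0, 1, 0], [0, 0, 0]],
    [[0, 0, 0], [0, 0, 0]],
  ],
)

```text
time_s: 23.6
tool_pos: [0.5488, 0.1008, 0.1976]
tool_rot: [-90.0, 0.0, 20.7]
force: [-0.7, 0.0, -0.6]
grip_width: 0.0006
```

```bash
python3 - <<'E'
from h import *
st();o=env.get_obs()
im=env.read_camera("wrist");im=np.clip(im*1.5,0,255).astype(np.uint8)
cv2.imwrite("pics/w17.png",cv2.resize(im[180:300,200:350],None,fx=5,fy=5,interpolation=2)[:,:,::-1])
s=np.clip(env.read_camera("scene")*1.6,0,255).astype(np.uint8)
cv2.imwrite("pics/d17s.png",cv2.resize(s[160:220,275:325],None,fx=10,fy=10,interpolation=2)[:,:,::-1])
t=np.clip(env.read_camera("top")*1.4,0,255).astype(np.uint8)
cv2.imwrite("pics/d17t.png",cv2.resize(t[130:230,230:330],None,fx=6,fy=6,interpolation=2)[:,:,::-1])
print(proj("scene",[o["tool_pos"]]),proj("top",[o["tool_pos"]]))
E
```

```text
23.6 [0.5488 0.1008 0.1976] [-9.000e+01  1.000e-02  2.072e+01] F [-0.7  0.  -0.6] T [ 0.   -0.16  0.04] g 0.0006
[[299.27259167 184.57629148]] [[266.27624517 183.97255766]]
```

View pics/w17.png

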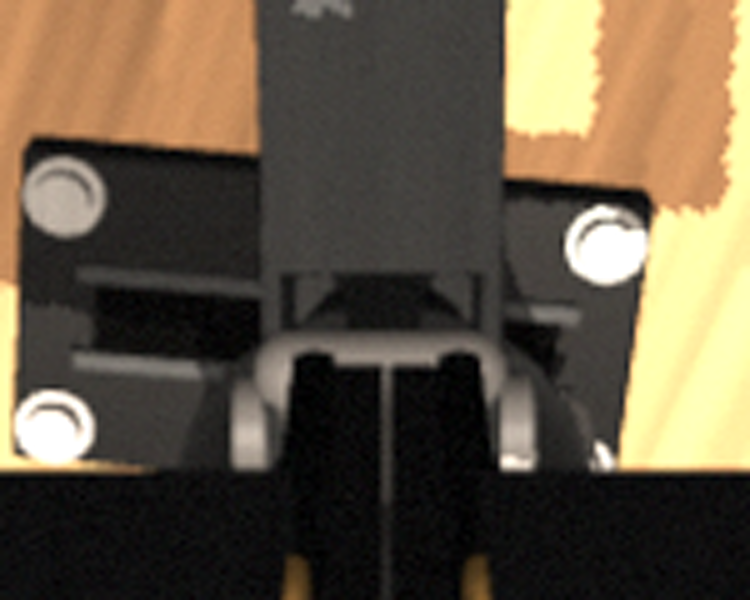

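View pics/d17s.png

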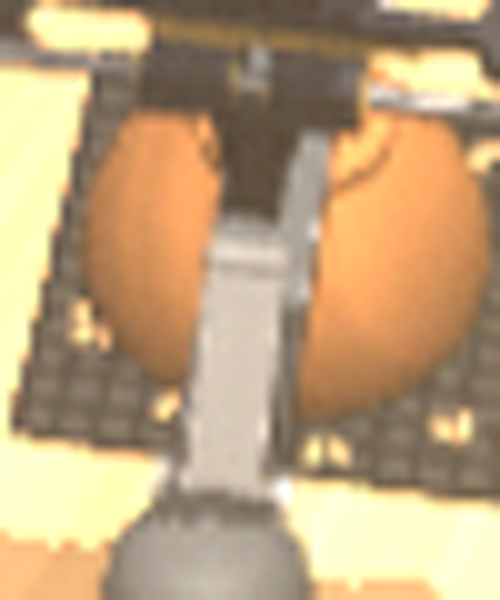

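View pics/d17t.png

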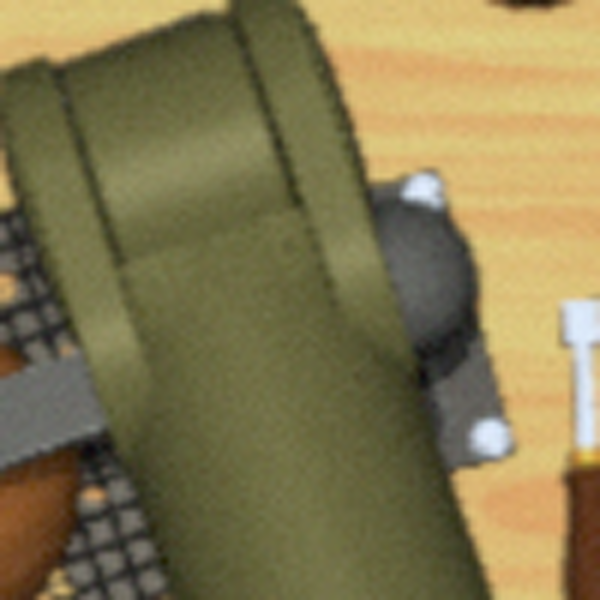

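```bash
python3 - <<'E'
from h import *
for P in ([.5542,.0869,.2329],[.5504,.0969,.2147],[.5485,.102,.2018],[.5488,.1008,.1976]): print(P,proj("scene",P))
k,R,t=cam("scene");print(-R.T@t)
E
```

```text
[0.5542, 0.0869, 0.2329] [[299.10247144 180.9516286 ]]
[0.5504, 0.0969, 0.2147] [[299.32446208 182.14316735]]
[0.5485, 0.102, 0.2018] [[299.40213704 183.46559267]]
[0.5488, 0.1008, 0.1976] [[299.25824923 184.5851384 ]]
[ 0.908181   -0.64574382  1.18192512]
```

```bash
python3 - <<'E'
import cv2
a=cv2.imread("pics/d14s.png")[180:430,250:430]
cv2.imwrite("pics/z14.png",cv2.resize(a,None,fx=2.4,fy=2.4))
b=cv2.imread("pics/d12s.png")[100:350,250:430]
cv2.imwrite("pics/z12.png",cv2.resize(b,None,fx=2.4,fy=2.4))
E
```

```text
(no output)
```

View pics/z12.png

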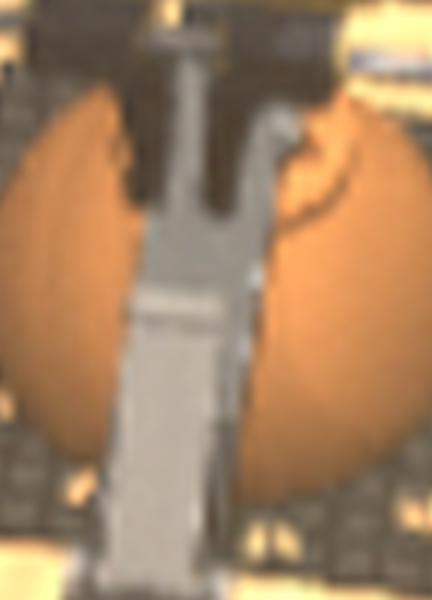

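Call:
carry_out(
  targets=[
    [[0, 1, 0], [0, 0, 0]],
    [[0, 1, 0], [0, 0, 0]],
    [[0, 1, 0], [0, 0, 0]],
    [[0, 0, 0], [0, 0, 0]],
  ],
)

```text
time_s: 24.15
tool_pos: [0.5488, 0.1008, 0.1946]
tool_rot: [-90.0, 0.0, 20.7]
force: [-0.5, -0.0, -0.5]
grip_width: 0.0003
```

Call:
carry_out(
  targets=[
    [[0, 1, 0], [0, 0, 0]],
    [[0, 1, 0], [0, 0, 0]],
    [[0, 0, 0], [0, 0, 0]],
  ],
)

```text
time_s: 24.45
tool_pos: [0.5488, 0.1008, 0.1926]
tool_rot: [-90.0, 0.0, 20.7]
force: [0.7, 0.2, -0.3]
grip_width: 0.0008
```

Call:
carry_out(
  targets=[
    [[0, 1, 0], [0, 0, 0]],
    [[0, 1, 0], [0, 0, 0]],
    [[0, 0, 0], [0, 0, 0]],
  ],
)

```text
time_s: 24.75
tool_pos: [0.5488, 0.1008, 0.1906]
tool_rot: [-90.0, 0.0, 20.7]
force: [-0.4, -0.0, 0.2]
grip_width: 0.0005
```

```bash
python3 - <<'E'
from h import *
st();o=env.get_obs()
im=env.read_camera("wrist");im=np.clip(im*1.5,0,255).astype(np.uint8)
cv2.imwrite("pics/w18.png",cv2.resize(im[180:300,200:350],None,fx=5,fy=5,interpolation=2)[:,:,::-1])
s=np.clip(env.read_camera("scene")*1.6,0,255).astype(np.uint8)
cv2.imwrite("pics/d18s.png",cv2.resize(s[160:220,275:325],None,fx=10,fy=10,interpolation=2)[:,:,::-1])
E
```

```text
24.75 [0.5488 0.1008 0.1906] [-9.000e+01  2.000e-02  2.072e+01] F [-0.4 -0.   0.2] T [ 0.05 -0.13 -0.  ] g 0.0005
```

View pics/w18.png

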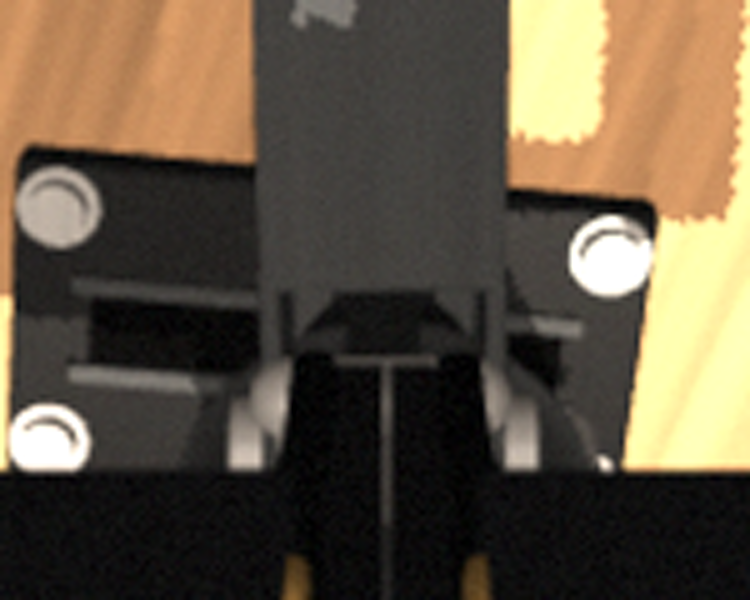

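View pics/d18s.png

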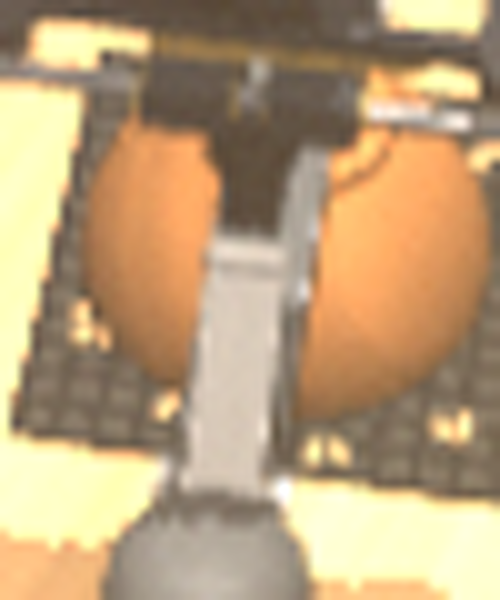

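```bash
python3 - <<'E'
from h import *
V=[([.5542,.0869,.2329],149),([.5504,.0969,.2147],280),([.5502,.0971,.2036],322),([.5488,.1008,.1906],398)]
rs=[ray("wrist",(276.5,180+r/5-.4),dict(tool_pos=p,tool_rot=[-90,0,20.72])) for p,r in V]
z=np.array([-.3538,.9353,0])
x,e=tri(rs);print(x,e,(x-np.array([.5488,.1008,.1906]))@z)
x,e=tri([rs[0],rs[3]]);print(x,e,(x-np.array([.5488,.1008,.1906]))@z)
# with scene ray: roll band centre crop
x,e=tri([rs[0],rs[3],ray("scene",(275+24.5-.5,160+24.5-.5))]);print(x,e,(x-np.array([.5488,.1008,.1906]))@z)
# expected tip top
b=np.array([.5793,.0238,.0904]);
for f in(0,.15): 
  a=np.radians(64.7)-f; print(b+z*(.036+.082*np.cos(a))+[0,0,.042+.082*np.sin(a)])
E
```

```text
[0.54836908 0.10101676 0.20197022] [np.float64(8.285646198142125e-05), np.float64(7.714941697969233e-05), np.float64(0.0003591831742452093), np.float64(0.0002153550528949183)] 0.00035519046104752033
[0.54845163 0.10080005 0.20098729] [np.float64(2.6171924472462545e-05), np.float64(2.6171924472615753e-05)] 0.00012330361221581587
[0.54833504 0.10052877 0.20048926] [np.float64(0.0002353761445483982), np.float64(0.00017880030311536775), np.float64(0.0004080845318407937)] -8.918249396456988e-05
[0.55416486 0.09024684 0.20653477]
[0.55038449 0.10024058 0.2004655 ]
```

Call:
carry_out(
  targets=[
    [[0, 1, 0], [0, 0, 0]],
    [[0, 1, 0], [0, 0, 0]],
    [[0, 0, 0], [0, 0, 0]],
  ],
)

```text
time_s: 25.15
tool_pos: [0.5488, 0.1008, 0.1886]
tool_rot: [-90.0, 0.0, 20.7]
force: [-1.4, -0.2, 0.8]
grip_width: 0.0006
```

Call:
carry_out(
  targets=[
    [[0, 1, 0], [0, 0, 0]],
    [[0, 1, 0], [0, 0, 0]],
    [[0, 0, 0], [0, 0, 0]],
  ],
)

```text
time_s: 25.45
tool_pos: [0.5488, 0.1008, 0.1866]
tool_rot: [-90.0, 0.0, 20.7]
force: [-0.3, 0.4, -0.0]
grip_width: 0.0001
```

Call:
carry_out(
  targets=[
    [[0, 1, 0], [0, 0, 0]],
    [[0, 1, 0], [0, 0, 0]],
    [[0, 0, 0], [0, 0, 0]],
  ],
)

```text
time_s: 25.75
tool_pos: [0.5488, 0.1008, 0.1846]
tool_rot: [-90.0, 0.0, 20.7]
force: [-0.1, 0.8, 0.2]
grip_width: 0.0005
```

```bash
python3 - <<'E'
from h import *
st();o=env.get_obs()
im=env.read_camera("wrist");im=np.clip(im*1.8,0,255).astype(np.uint8)
cv2.imwrite("pics/w19.png",cv2.resize(im[180:300,200:350],None,fx=5,fy=5,interpolation=2)[:,:,::-1])
s=np.clip(env.read_camera("scene")*1.6,0,255).astype(np.uint8)
cv2.imwrite("pics/d19s.png",cv2.resize(s[160:220,275:325],None,fx=10,fy=10,interpolation=2)[:,:,::-1])
E
```

```text
25.75 [0.5488 0.1008 0.1846] [-9.000e+01  2.000e-02  2.072e+01] F [-0.1  0.8  0.2] T [ 0.05 -0.09  0.01] g 0.0005
```

View pics/w19.png

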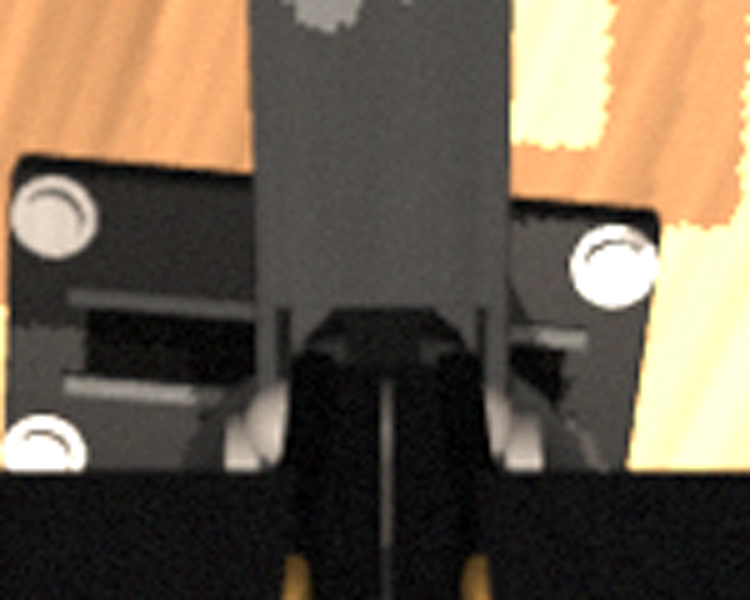

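View pics/d19s.png

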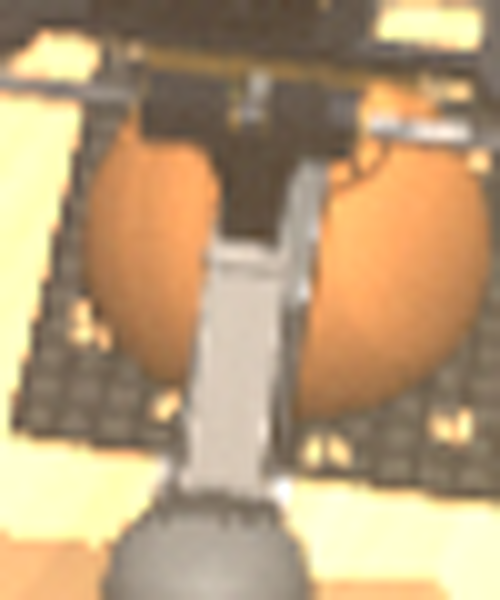

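```bash
python3 - <<'E'
from h import *
p=np.array([.5539,.0884,.2331]);o=dict(tool_pos=p,tool_rot=[-90,0,20.85])
z=np.array([-.356,.9345,0]);
for rw in (249,251,253):
 for rs in(176.8,177.4):
  x,e=tri([ray("wrist",(277,rw),o),ray("scene",(300,rs))]);d=x-p
  print(rw,rs,"along",(d@z).round(4),"up",d[2].round(4),np.round(e,4))
E
```

```text
249 176.8 along 0.0064 up 0.0109 [0.0006 0.0006]
249 177.4 along 0.0056 up 0.009 [0.0007 0.0007]
251 176.8 along 0.0056 up 0.0117 [0.0006 0.0006]
251 177.4 along 0.0048 up 0.0099 [0.0007 0.0007]
253 176.8 along 0.0049 up 0.0126 [0.0007 0.0007]
253 177.4 along 0.004 up 0.0108 [0.0008 0.0008]
```

Call:
carry_out(
  targets=[
    [[0, -10, 0], [0, 0, 0]],
    [[0, -15, 0], [0, 0, 0]],
    [[0, -12, 0], [0, 0, 0]],
    [[0, -5, -12], [0, 0, 0]],
    [[0, 0, -14], [0, 0, 0]],
    [[0, 0, 0], [0, 0, 0]],
    [[0, 15, 0], [0, 0, 0]],
    [[0, 15, 0], [0, 0, 0]],
    [[0, 3, 0], [0, 0, 0]],
    [[0, 0, 0], [0, 0, 0]],
  ],
)

```text
time_s: 26.85
tool_pos: [0.557, 0.0768, 0.1921]
tool_rot: [-89.9, 0.2, 20.8]
force: [0.7, -0.5, -0.1]
grip_width: 0.0005
```

```bash
python3 - <<'E'
from h import *
st();o=env.get_obs()
im=env.read_camera("wrist");im=np.clip(im*1.8,0,255).astype(np.uint8)
cv2.imwrite("pics/w20.png",cv2.resize(im[150:300,200:350],None,fx=4,fy=4,interpolation=2)[:,:,::-1])
s=np.clip(env.read_camera("scene")*1.6,0,255).astype(np.uint8)
cv2.imwrite("pics/d20s.png",cv2.resize(s[160:220,275:325],None,fx=10,fy=10,interpolation=2)[:,:,::-1])
E
```

```text
26.85 [0.557  0.0768 0.1921] [-89.94   0.16  20.77] F [ 0.7 -0.5 -0.1] T [ 0.03 -0.12  0.01] g 0.0005
```

View pics/w20.png

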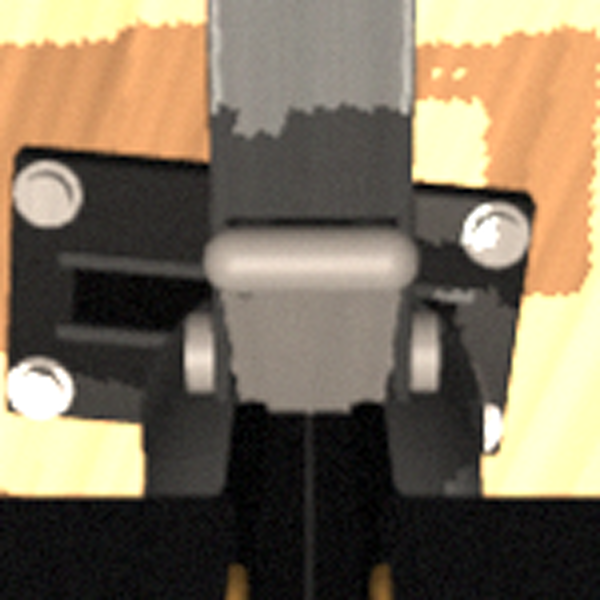

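View pics/d20s.png

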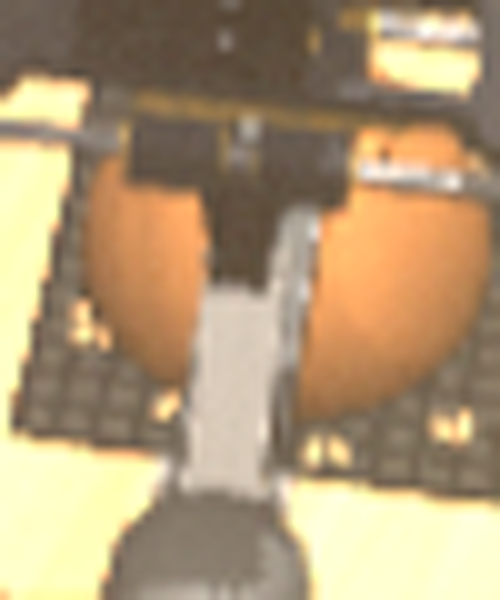

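Call:
carry_out(
  targets=[
    [[0, 0, 2], [0, 0, 0]],
    [[0, 0, 2], [0, 0, 0]],
    [[0, 0, 2], [0, 0, 0]],
    [[0, 0, 0], [0, 0, 0]],
  ],
)

```text
time_s: 27.35
tool_pos: [0.5559, 0.0827, 0.194]
tool_rot: [-90.0, -0.0, 20.8]
force: [0.1, -0.4, 0.3]
grip_width: 0.0001
```

Call:
carry_out(
  targets=[
    [[0, 0, 1], [0, 0, 0]],
    [[0, 0, 1], [0, 0, 0]],
    [[0, 0, 0], [0, 0, 0]],
  ],
)

```text
time_s: 27.65
tool_pos: [0.5552, 0.0842, 0.1938]
tool_rot: [-90.0, 0.0, 20.7]
force: [-0.1, 0.3, 0.1]
grip_width: 0.0004
```

Call:
carry_out(
  targets=[
    [[0, 0, 1], [0, 0, 0]],
    [[0, 0, 1], [0, 0, 0]],
    [[0, 0, 0], [0, 0, 0]],
  ],
)

```text
time_s: 27.95
tool_pos: [0.5545, 0.0861, 0.1938]
tool_rot: [-90.0, 0.0, 20.7]
force: [0.3, -0.0, 1.2]
grip_width: 0.0003
```

Call:
carry_out(
  targets=[
    [[0, 0, 1], [0, 0, 0]],
    [[0, 0, 1], [0, 0, 0]],
    [[0, 0, 0], [0, 0, 0]],
  ],
)

```text
time_s: 28.25
tool_pos: [0.5538, 0.088, 0.1938]
tool_rot: [-90.0, 0.0, 20.7]
force: [0.4, -0.3, -0.7]
grip_width: 0.0005
```

Call:
carry_out(
  targets=[
    [[0, 0, 1], [0, 0, 0]],
    [[0, 0, 1], [0, 0, 0]],
    [[0, 0, 1], [0, 0, 0]],
    [[0, 0, 0], [0, 0, 0]],
  ],
)

```text
time_s: 28.65
tool_pos: [0.5527, 0.0908, 0.1938]
tool_rot: [-90.0, 0.0, 20.7]
force: [0.1, -0.3, -0.3]
grip_width: 0.0004
```

Call:
carry_out(
  targets=[
    [[0, 0, 1], [0, 0, 0]],
    [[0, 0, 1], [0, 0, 0]],
    [[0, 0, 1], [0, 0, 0]],
    [[0, 0, 0], [0, 0, 0]],
  ],
)

```text
time_s: 29.05
tool_pos: [0.5517, 0.0936, 0.1938]
tool_rot: [-90.0, 0.0, 20.7]
force: [-0.3, 0.3, -0.9]
grip_width: 0.0004
```

```bash
python3 - <<'E'
from h import *
st();o=env.get_obs()
im=env.read_camera("wrist");im=np.clip(im*1.8,0,255).astype(np.uint8)
cv2.imwrite("pics/w21.png",cv2.resize(im[150:300,200:350],None,fx=4,fy=4,interpolation=2)[:,:,::-1])
s=np.clip(env.read_camera("scene")*1.6,0,255).astype(np.uint8)
cv2.imwrite("pics/d21s.png",cv2.resize(s[160:220,275:325],None,fx=10,fy=10,interpolation=2)[:,:,::-1])
E
```

```text
29.05 [0.5517 0.0936 0.1938] [-90.     0.    20.74] F [-0.3  0.3 -0.9] T [ 0.02 -0.16  0.03] g 0.0004
```

View pics/w21.png

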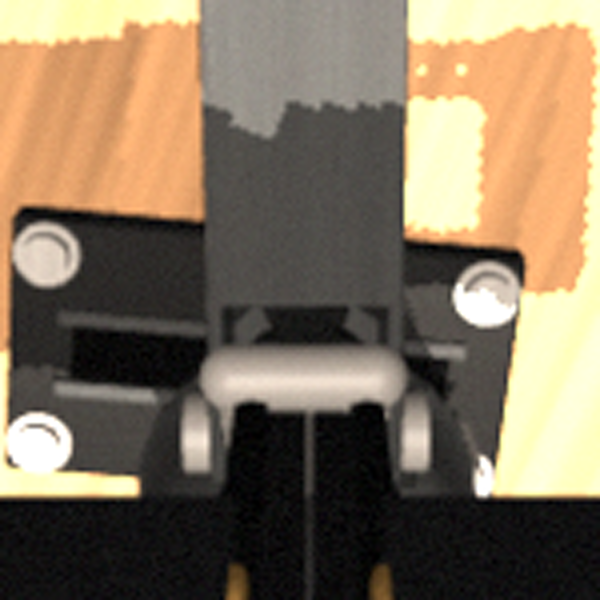

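View pics/d21s.png

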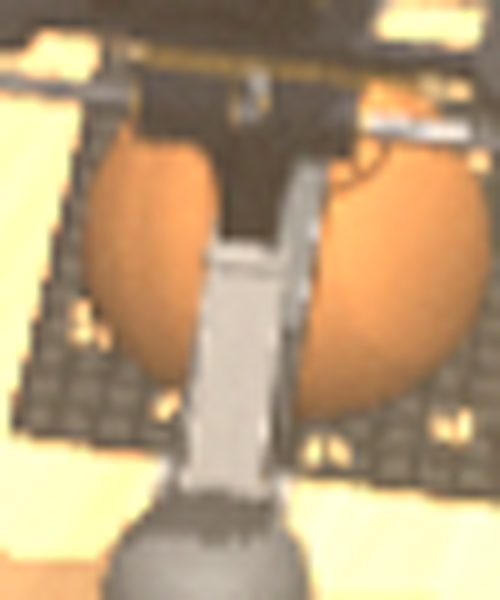

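Call:
carry_out(
  targets=[
    [[0, 0, 2], [0, 0, 0]],
    [[0, 0, 2], [0, 0, 0]],
    [[0, 2, 0], [0, 0, 0]],
    [[0, 2, 0], [0, 0, 0]],
    [[0, 2, 0], [0, 0, 0]],
    [[0, 0, 0], [0, 0, 0]],
  ],
)

```text
time_s: 29.75
tool_pos: [0.5501, 0.097, 0.1873]
tool_rot: [-90.0, 0.0, 20.7]
force: [0.1, -0.3, 0.7]
grip_width: 0.0008
```

Call:
carry_out(
  targets=[
    [[0, 1, 0], [0, 0, 0]],
    [[0, 1, 0], [0, 0, 0]],
    [[0, 1, 0], [0, 0, 0]],
    [[0, 0, 0], [0, 0, 0]],
  ],
)

```text
time_s: 30.15
tool_pos: [0.5503, 0.0971, 0.1846]
tool_rot: [-90.0, 0.0, 20.7]
force: [-0.9, -0.6, -0.1]
grip_width: 0.0004
```

Call:
carry_out(
  targets=[
    [[0, 1, 0], [0, 0, 0]],
    [[0, 1, 0], [0, 0, 0]],
    [[0, 0, 0], [0, 0, 0]],
  ],
)

```text
time_s: 30.45
tool_pos: [0.5502, 0.0971, 0.1826]
tool_rot: [-90.0, 0.0, 20.7]
force: [-0.0, 0.1, -0.4]
grip_width: 0.0003
```

Call:
carry_out(
  targets=[
    [[0, 1, 0], [0, 0, 0]],
    [[0, 1, 0], [0, 0, 0]],
    [[0, 0, 0], [0, 0, 0]],
  ],
)

```text
time_s: 30.75
tool_pos: [0.5502, 0.0971, 0.1806]
tool_rot: [-90.0, 0.0, 20.7]
force: [0.6, 0.3, 0.5]
grip_width: 0.0006
```

```bash
python3 - <<'E'
from h import *
st();o=env.get_obs()
im=env.read_camera("wrist");im=(255*(im/255.)**.45).astype(np.uint8)
cv2.imwrite("pics/w22.png",cv2.resize(im[150:400,170:390],None,fx=2.4,fy=2.4,interpolation=2)[:,:,::-1])
s=sum(env.read_camera("scene").astype(float) for i in range(4))/4;s=(255*(s/255.)**.6).astype(np.uint8)
cv2.imwrite("pics/d22s.png",cv2.resize(s[160:205,280:320],None,fx=13,fy=13,interpolation=2)[:,:,::-1])
print(proj("scene",[o["tool_pos"]]))
E
```

```text
30.75 [0.5502 0.0971 0.1806] [-9.000e+01  2.000e-02  2.072e+01] F [0.6 0.3 0.5] T [ 0.02 -0.06  0.03] g 0.0006
[[298.9053667  188.85974679]]
```

View pics/w22.png

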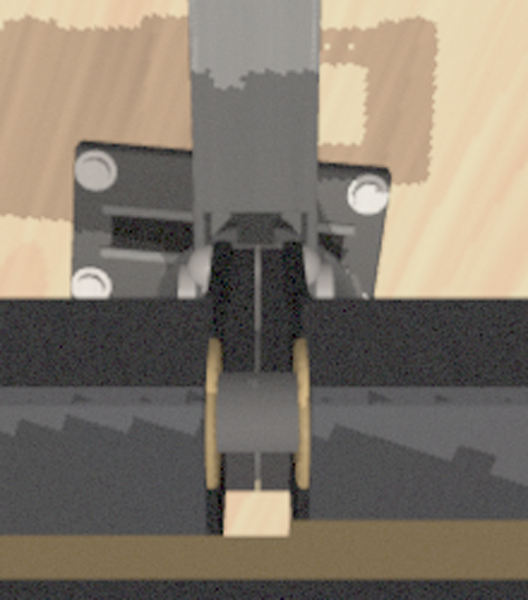

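View pics/d22s.png

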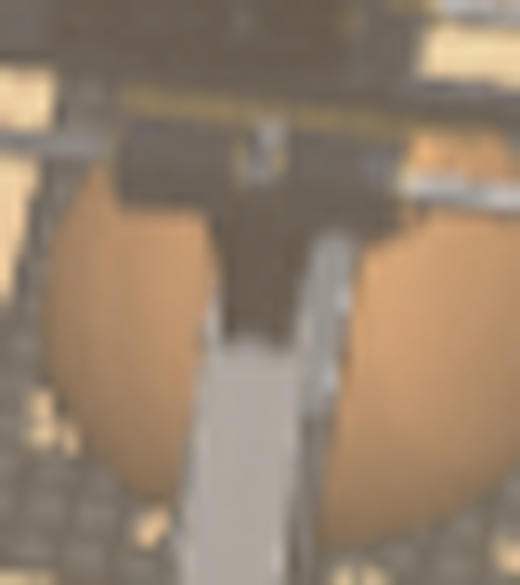

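Call:
carry_out(
  targets=[
    [[0, 1, 0], [0, 0, 0]],
    [[0, 1, 0], [0, 0, 0]],
    [[0, 1, 0], [0, 0, 0]],
    [[0, 0, 0], [0, 0, 0]],
  ],
)

```text
time_s: 31.4
tool_pos: [0.5502, 0.0971, 0.1775]
tool_rot: [-90.0, 0.0, 20.7]
force: [0.1, -0.5, -0.0]
grip_width: 0.0007
```

Call:
carry_out(
  targets=[
    [[0, 1, 0], [0, 0, 0]],
    [[0, 1, 0], [0, 0, 0]],
    [[0, 0, 0], [0, 0, 0]],
  ],
)

```text
time_s: 31.7
tool_pos: [0.5504, 0.0972, 0.1759]
tool_rot: [-90.0, -0.0, 20.7]
force: [0.1, 0.3, -0.9]
grip_width: 0.0005
```

Call:
carry_out(
  targets=[
    [[0, 1, 0], [0, 0, 0]],
    [[0, 1, 0], [0, 0, 0]],
    [[0, 0, 0], [0, 0, 0]],
  ],
)

```text
time_s: 32.0
tool_pos: [0.5515, 0.0975, 0.1755]
tool_rot: [-90.1, -0.2, 20.7]
force: [-0.4, 0.3, 7.3]
grip_width: 0.0005
```

```bash
python3 - <<'E'
from h import *
st();o=env.get_obs()
im=env.read_camera("wrist");im=(255*(im/255.)**.45).astype(np.uint8)
cv2.imwrite("pics/w23.png",cv2.resize(im[150:400,170:390],None,fx=2.4,fy=2.4,interpolation=2)[:,:,::-1])
s=sum(env.read_camera("scene").astype(float) for i in range(2))/2;s=(255*(s/255.)**.6).astype(np.uint8)
cv2.imwrite("pics/d23s.png",cv2.resize(s[150:225,270:330],None,fx=8,fy=8,interpolation=2)[:,:,::-1])
E
```

```text
32.0 [0.5515 0.0975 0.1755] [-90.06  -0.16  20.72] F [-0.4  0.3  7.3] T [0.   0.06 0.  ] g 0.0005
```

View pics/w23.png

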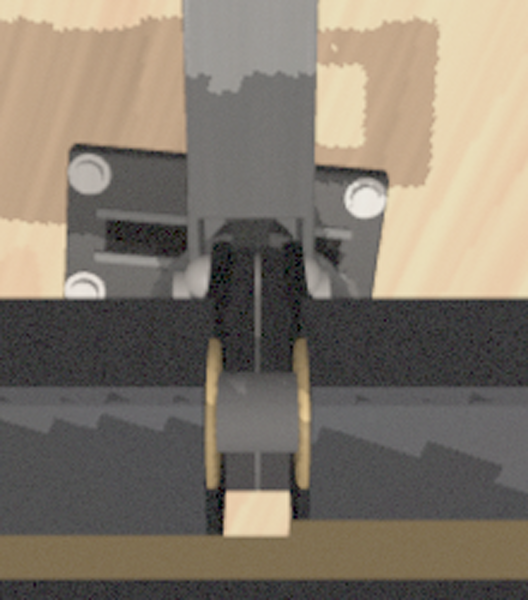

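View pics/d23s.png

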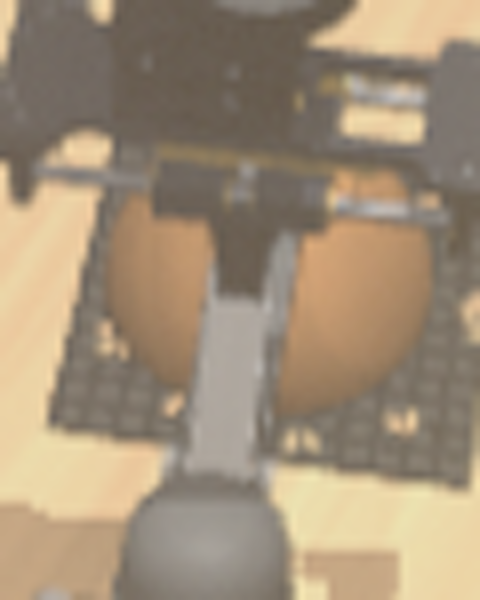

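Call:
carry_out(
  targets=[
    [[0, 1.2, 1.6], [0, 0, 0]],
    [[0, 1.2, 1.6], [0, 0, 0]],
  ],
)

```text
time_s: 32.35
tool_pos: [0.5512, 0.0996, 0.1741]
tool_rot: [-90.2, -0.2, 20.7]
force: [-1.0, -1.9, 12.3]
grip_width: 0.0002
```

```bash
python3 - <<'E'
from h import *
st()
E
```

```text
32.35 [0.5512 0.0996 0.1741] [-90.15  -0.24  20.67] F [-1.  -1.9 12.3] T [-0.38  0.13  0.01] g 0.0002
```

Call:
carry_out(
  targets=[
    [[0, 1.0, 1.7], [0, 0, 0]],
    [[0, 1.0, 1.7], [0, 0, 0]],
  ],
)

```text
time_s: 32.55
tool_pos: [0.5499, 0.1028, 0.172]
tool_rot: [-90.2, -0.2, 20.7]
force: [-0.2, -1.2, 10.0]
grip_width: 0.0006
```

Call:
carry_out(
  targets=[
    [[0, 1.1, 1.6], [0, 0, 0]],
    [[0, 1.1, 1.6], [0, 0, 0]],
  ],
)

```text
time_s: 32.75
tool_pos: [0.5487, 0.1059, 0.1697]
tool_rot: [-90.1, -0.2, 20.7]
force: [-1.0, -0.9, 10.0]
grip_width: 0.0003
```

```bash
python3 - <<'E'
from h import *
st();o=env.get_obs()
im=env.read_camera("wrist");im=(255*(im/255.)**.45).astype(np.uint8)
cv2.imwrite("pics/w24.png",cv2.resize(im[150:400,170:390],None,fx=2.4,fy=2.4,interpolation=2)[:,:,::-1])
s=sum(env.read_camera("scene").astype(float) for i in range(2))/2;s=(255*(s/255.)**.6).astype(np.uint8)
cv2.imwrite("pics/d24s.png",cv2.resize(s[150:225,270:330],None,fx=8,fy=8,interpolation=2)[:,:,::-1])
E
```

```text
32.75 [0.5487 0.1059 0.1697] [-90.14  -0.22  20.68] F [-1.  -0.9 10. ] T [-0.38  0.03  0.01] g 0.0003
```

View pics/w24.png

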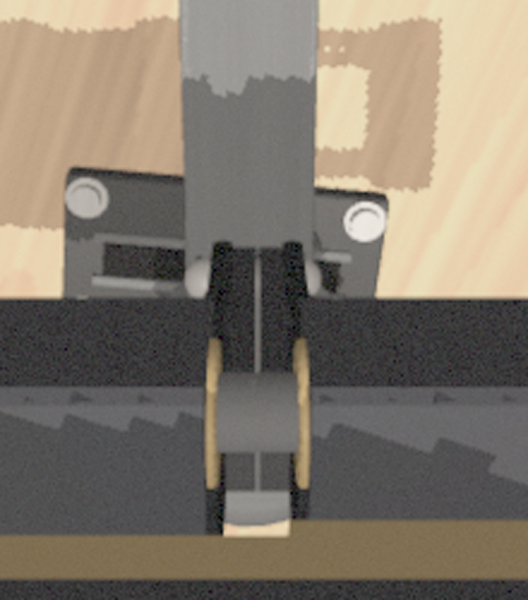

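View pics/d24s.png

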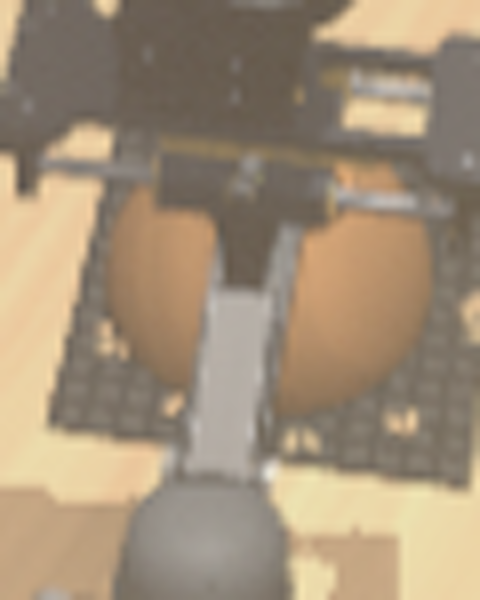

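Call:
carry_out(
  targets=[
    [[0, 1.4, 1.5], [0, 0, 0]],
    [[0, 1.4, 1.4], [0, 0, 0]],
    [[0, 1.4, 1.4], [0, 0, 0]],
    [[0, 1.5, 1.3], [0, 0, 0]],
  ],
)

```text
time_s: 33.3
tool_pos: [0.5463, 0.1123, 0.164]
tool_rot: [-90.1, -0.2, 20.7]
force: [-1.6, 0.1, 11.3]
grip_width: 0.0005
```

Call:
carry_out(
  targets=[
    [[0, 1.5, 1.3], [0, 0, 0]],
    [[0, 1.5, 1.3], [0, 0, 0]],
    [[0, 1.6, 1.2], [0, 0, 0]],
  ],
)

```text
time_s: 33.6
tool_pos: [0.5447, 0.1166, 0.1595]
tool_rot: [-90.0, -0.2, 20.8]
force: [-2.3, 1.0, 12.0]
grip_width: 0.0004
```

```bash
python3 - <<'E'
from h import *
st();o=env.get_obs()
im=env.read_camera("wrist");im=(255*(im/255.)**.45).astype(np.uint8)
cv2.imwrite("pics/w25.png",cv2.resize(im[150:400,170:390],None,fx=2.4,fy=2.4,interpolation=2)[:,:,::-1])
E
```

```text
33.6 [0.5447 0.1166 0.1595] [-90.    -0.21  20.75] F [-2.3  1.  12. ] T [0.35 0.54 0.04] g 0.0004
```

View pics/w25.png

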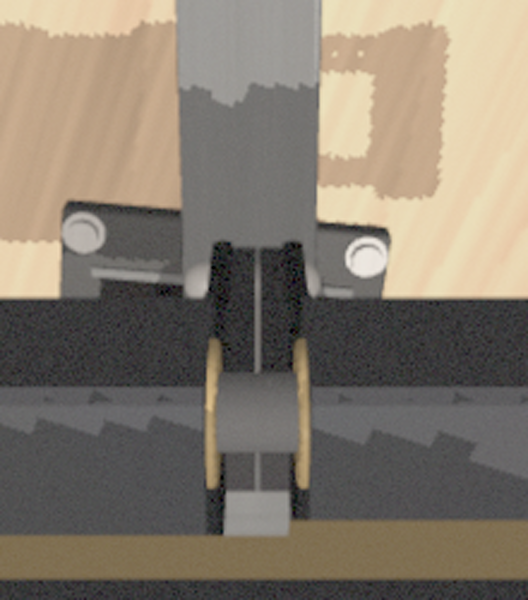

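Call:
carry_out(
  targets=[
    [[0, 1.6, 1.0], [0, 0, 0]],
    [[0, 1.6, 1.0], [0, 0, 0]],
  ],
)

```text
time_s: 33.85
tool_pos: [0.5437, 0.1193, 0.1564]
tool_rot: [-89.9, -0.2, 20.8]
force: [-3.1, 2.5, 12.4]
grip_width: 0.0003
```

Call:
carry_out(
  targets=[
    [[0, 1.6, 0.9], [0, 0, 0]],
    [[0, 1.6, 0.9], [0, 0, 0]],
  ],
)

```text
time_s: 34.05
tool_pos: [0.5428, 0.1217, 0.1532]
tool_rot: [-89.9, -0.2, 20.8]
force: [-3.4, 3.0, 12.4]
grip_width: 0.0007
```

```bash
python3 - <<'E'
from h import *
st();o=env.get_obs()
im=env.read_camera("wrist");im=(255*(im/255.)**.45).astype(np.uint8)
cv2.imwrite("pics/w26.png",cv2.resize(im[150:400,170:390],None,fx=2.4,fy=2.4,interpolation=2)[:,:,::-1])
E
```

```text
34.05 [0.5428 0.1217 0.1532] [-89.9   -0.21  20.82] F [-3.4  3.  12.4] T [ 0.74  0.79 -0.03] g 0.0007
```

View pics/w26.png

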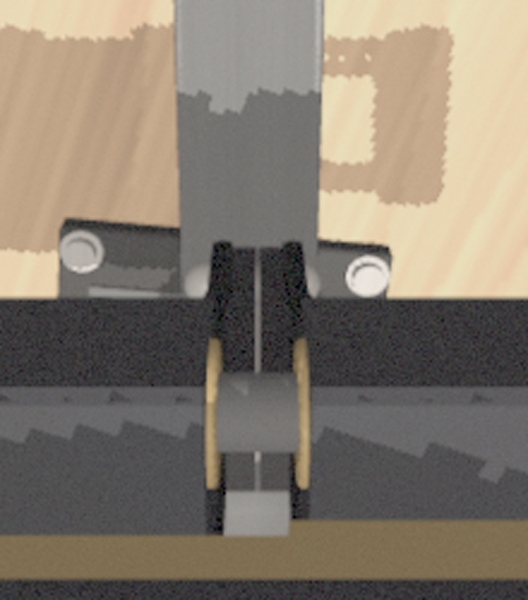

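Call:
carry_out(
  targets=[
    [[-0.5, 0.8, 1.2], [0, 0, 0]],
    [[0, 0.9, 0.8], [0, 0, 0]],
    [[0, 0.9, 0.6], [0, 0, 0]],
  ],
)

```text
time_s: 34.4
tool_pos: [0.5416, 0.1236, 0.1504]
tool_rot: [-89.9, -0.2, 20.8]
force: [-3.0, 2.9, 11.7]
grip_width: 0.0005
```

Call:
carry_out(
  targets=[
    [[0, 0.9, 0.6], [0, 0, 0]],
    [[0, 0.9, 0.5], [0, 0, 0]],
    [[0, 0.9, 0.5], [0, 0, 0]],
  ],
)

```text
time_s: 34.7
tool_pos: [0.5409, 0.1253, 0.1477]
tool_rot: [-89.9, -0.2, 20.8]
force: [-3.6, 3.1, 9.9]
grip_width: 0.0006
```

Call:
carry_out(
  targets=[
    [[0, 0.9, 0.5], [0, 0, 0]],
    [[0, 0.9, 0.5], [0, 0, 0]],
  ],
)

```text
time_s: 34.9
tool_pos: [0.5404, 0.1264, 0.1458]
tool_rot: [-89.9, -0.2, 20.8]
force: [-3.5, 2.9, 10.5]
grip_width: 0.0006
```

Call:
carry_out(
  targets=[
    [[0, 0.9, 0.5], [0, 0, 0]],
    [[0, 0.9, 0.4], [0, 0, 0]],
  ],
)

```text
time_s: 35.1
tool_pos: [0.54, 0.1275, 0.144]
tool_rot: [-89.9, -0.2, 20.8]
force: [-3.0, 4.2, 11.3]
grip_width: 0.0005
```

Call:
carry_out(
  targets=[
    [[0, 0.9, 0.4], [0, 0, 0]],
    [[0, 0.9, 0.4], [0, 0, 0]],
  ],
)

```text
time_s: 35.3
tool_pos: [0.5396, 0.1285, 0.1421]
tool_rot: [-89.8, -0.2, 20.8]
force: [-4.1, 3.5, 11.1]
grip_width: 0.0008
```

Call:
carry_out(
  targets=[
    [[0, 0.9, 0.4], [0, 0, 0]],
    [[0, 0.9, 0.4], [0, 0, 0]],
  ],
)

```text
time_s: 35.5
tool_pos: [0.5392, 0.1294, 0.1403]
tool_rot: [-89.8, -0.2, 20.8]
force: [-3.8, 5.2, 11.2]
grip_width: 0.0004
```

```bash
python3 - <<'E'
from h import *
st();o=env.get_obs()
im=env.read_camera("wrist");im=(255*(im/255.)**.45).astype(np.uint8)
cv2.imwrite("pics/w27.png",cv2.resize(im[150:400,170:390],None,fx=2.4,fy=2.4,interpolation=2)[:,:,::-1])
s=sum(env.read_camera("scene").astype(float) for i in range(2))/2;s=(255*(s/255.)**.6).astype(np.uint8)
cv2.imwrite("pics/d27s.png",cv2.resize(s[150:225,270:330],None,fx=8,fy=8,interpolation=2)[:,:,::-1])
E
```

```text
35.5 [0.5392 0.1294 0.1403] [-89.83  -0.18  20.85] F [-3.8  5.2 11.2] T [ 1.02  0.79 -0.02] g 0.0004
```

View pics/w27.png

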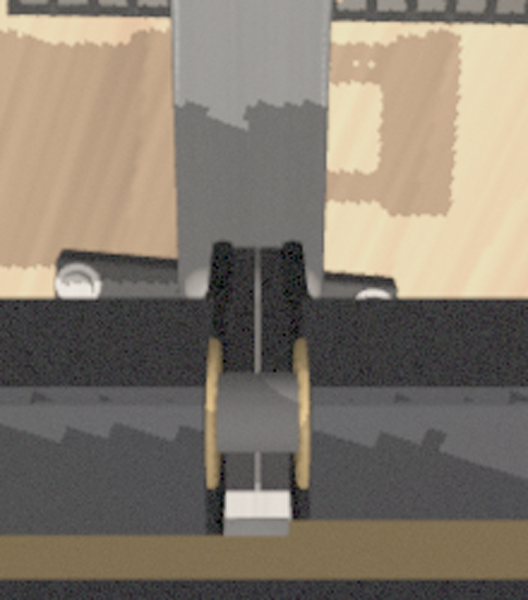

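View pics/d27s.png

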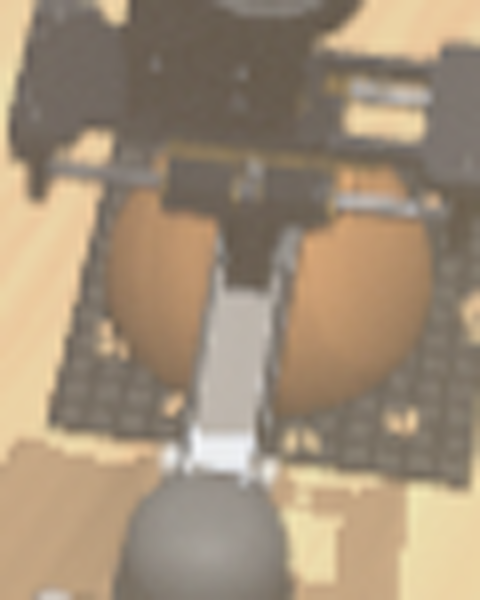

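Call:
carry_out(
  targets=[
    [[0, 0.8, 0.8], [0, 0, 0]],
    [[0, 0.8, 0.7], [0, 0, 0]],
  ],
)

```text
time_s: 35.85
tool_pos: [0.5388, 0.1303, 0.1385]
tool_rot: [-89.9, -0.2, 20.8]
force: [-3.4, 3.1, 10.0]
grip_width: 0.0006
```

Call:
carry_out(
  targets=[
    [[0, 0.9, 0.5], [0, 0, 0]],
    [[0, 0.9, 0.5], [0, 0, 0]],
  ],
)

```text
time_s: 36.05
tool_pos: [0.5384, 0.1311, 0.1367]
tool_rot: [-89.9, -0.2, 20.8]
force: [-3.2, 3.4, 9.9]
grip_width: 0.0005
```

Call:
carry_out(
  targets=[
    [[0, 0.9, 0.4], [0, 0, 0]],
    [[0, 0.9, 0.4], [0, 0, 0]],
  ],
)

```text
time_s: 36.25
tool_pos: [0.538, 0.1319, 0.1348]
tool_rot: [-89.9, -0.2, 20.8]
force: [-2.4, 2.8, 9.5]
grip_width: 0.0006
```

Call:
carry_out(
  targets=[
    [[0, 0.8, 0.4], [0, 0, 0]],
    [[0, 0.8, 0.4], [0, 0, 0]],
  ],
)

```text
time_s: 36.45
tool_pos: [0.5377, 0.1325, 0.1331]
tool_rot: [-89.9, -0.1, 20.8]
force: [-3.3, 2.1, 9.1]
grip_width: 0.0006
```

Call:
carry_out(
  targets=[
    [[0, 0.8, 0.4], [0, 0, 0]],
    [[0, 0.8, 0.4], [0, 0, 0]],
  ],
)

```text
time_s: 36.65
tool_pos: [0.5375, 0.1331, 0.1315]
tool_rot: [-89.9, -0.1, 20.8]
force: [-3.4, 3.3, 9.6]
grip_width: 0.0004
```

Call:
carry_out(
  targets=[
    [[0, 0.8, 0.3], [0, 0, 0]],
    [[0, 0.8, 0.3], [0, 0, 0]],
  ],
)

```text
time_s: 36.85
tool_pos: [0.5372, 0.1337, 0.1299]
tool_rot: [-89.9, -0.1, 20.8]
force: [-3.6, 2.7, 10.9]
grip_width: 0.0006
```

Call:
carry_out(
  targets=[
    [[0, 0.8, 0.3], [0, 0, 0]],
    [[0, 0.8, 0.3], [0, 0, 0]],
  ],
)

```text
time_s: 37.05
tool_pos: [0.5372, 0.1341, 0.1288]
tool_rot: [-89.9, -0.2, 20.8]
force: [-4.2, 2.1, 13.7]
grip_width: 0.0005
```

Call:
carry_out(
  targets=[
    [[0, 0.7, 0.3], [0, 0, 0]],
    [[0, 0.7, 0.3], [0, 0, 0]],
  ],
)

```text
time_s: 37.25
tool_pos: [0.5372, 0.1345, 0.128]
tool_rot: [-89.9, -0.2, 20.8]
force: [-4.9, 1.6, 17.1]
grip_width: 0.0004
```

```bash
python3 - <<'E'
from h import *
st();o=env.get_obs()
im=env.read_camera("wrist");im=(255*(im/255.)**.45).astype(np.uint8)
cv2.imwrite("pics/w28.png",cv2.resize(im[100:400,170:390],None,fx=2,fy=2,interpolation=2)[:,:,::-1])
s=sum(env.read_camera("scene").astype(float) for i in range(2))/2;s=(255*(s/255.)**.6).astype(np.uint8)
cv2.imwrite("pics/d28s.png",cv2.resize(s[150:225,270:330],None,fx=8,fy=8,interpolation=2)[:,:,::-1])
E
```

```text
37.25 [0.5372 0.1345 0.128 ] [-89.94  -0.17  20.8 ] F [-4.9  1.6 17.1] T [0.37 1.01 0.01] g 0.0004
```

View pics/w28.png

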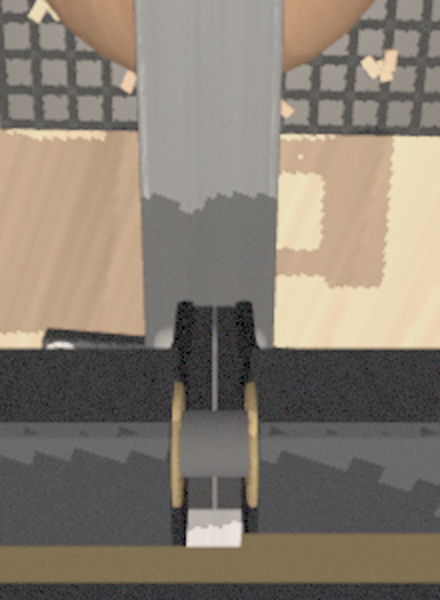

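View pics/d28s.png

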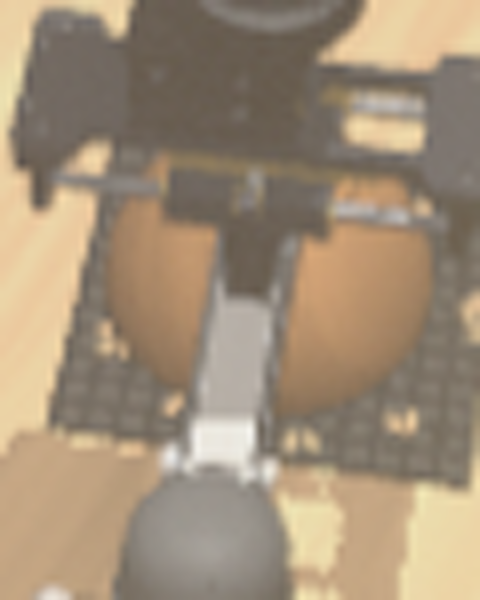

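Call:
carry_out(
  targets=[
    [[-0.4, 0.5, 0.1], [0, 0, 0]],
    [[0, 0, 0], [0, 0, 0]],
  ],
)

```text
time_s: 37.6
tool_pos: [0.5371, 0.1345, 0.1277]
tool_rot: [-89.9, -0.2, 20.8]
force: [-4.3, 1.7, 16.2]
grip_width: 0.0004
```

Call:
carry_out(
  targets=[
    [[-0.2, 0.5, 0.1], [0, 0, 0]],
    [[0, 0, 0], [0, 0, 0]],
  ],
)

```text
time_s: 37.8
tool_pos: [0.5371, 0.1346, 0.1275]
tool_rot: [-90.0, -0.2, 20.8]
force: [-4.8, 1.8, 17.6]
grip_width: 0.0004
```

Call:
carry_out(
  targets=[
    [[-0.3, 0.7, 0.1], [0, 0, 0]],
    [[0, 0, 0], [0, 0, 0]],
  ],
)

```text
time_s: 38.0
tool_pos: [0.537, 0.1347, 0.1271]
tool_rot: [-90.0, -0.3, 20.8]
force: [-4.6, 2.0, 17.5]
grip_width: 0.0003
```

Call:
carry_out(
  targets=[
    [[-0.3, 0.7, 0.1], [0, 0, 0]],
    [[0, 0, 0], [0, 0, 0]],
  ],
)

```text
time_s: 38.2
tool_pos: [0.537, 0.1348, 0.1267]
tool_rot: [-90.0, -0.3, 20.8]
force: [-5.1, 1.5, 19.5]
grip_width: 0.0004
```

```bash
python3 - <<'E'
from h import *
st()
E
```

```text
38.2 [0.537  0.1348 0.1267] [-89.96  -0.31  20.8 ] F [-5.1  1.5 19.5] T [ 0.51  0.93 -0.01] g 0.0004
```

Call:
carry_out(
  targets=[
    [[0, 0.7, 0.1], [0, 0, 0]],
    [[0, 0, 0], [0, 0, 0]],
  ],
)

```text
time_s: 38.4
tool_pos: [0.537, 0.135, 0.1263]
tool_rot: [-90.0, -0.3, 20.8]
force: [-5.2, 1.7, 20.5]
grip_width: 0.0003
```

Call:
carry_out(
  targets=[
    [[0, 0.7, 0.1], [0, 0, 0]],
    [[0, 0, 0], [0, 0, 0]],
  ],
)

```text
time_s: 38.6
tool_pos: [0.537, 0.1351, 0.1259]
tool_rot: [-90.0, -0.3, 20.8]
force: [-6.3, 1.7, 22.2]
grip_width: -0.0001
```

```bash
python3 - <<'E'
from h import *
st()
E
```

```text
38.6 [0.537  0.1351 0.1259] [-89.97  -0.32  20.81] F [-6.3  1.7 22.2] T [0.45 1.23 0.02] g -0.0001
```

Call:
carry_out(
  targets=[
    [[0, 0.7, 0.1], [0, 0, 0]],
    [[0, 0, 0], [0, 0, 0]],
    [[0, 0, 0], [0, 0, 0]],
  ],
)

```text
time_s: 38.9
tool_pos: [0.537, 0.1353, 0.1255]
tool_rot: [-90.0, -0.3, 20.8]
force: [-6.4, 1.5, 23.8]
grip_width: 0.0002
```

```bash
python3 - <<'E'
from h import *
st()
E
```

```text
38.9 [0.537  0.1353 0.1255] [-89.98  -0.33  20.81] F [-6.4  1.5 23.8] T [ 0.36  1.37 -0.02] g 0.0002
```

Call:
carry_out(
  targets=[
    [[0, -2, 0], [0, 0, 0]],
    [[0, -2, 0], [0, 0, 0]],
    [[0, -2, 0], [0, 0, 0]],
    [[0, -2, 0], [0, 0, 0]],
    [[0, -2, 0], [0, 0, 0]],
    [[0, 0, 0], [0, 0, 0]],
  ],
)

```text
time_s: 39.5
tool_pos: [0.535, 0.1316, 0.1301]
tool_rot: [-90.0, 0.1, 20.7]
force: [-0.3, 0.3, -1.3]
grip_width: 0.0005
```

```bash
python3 - <<'E'
from h import *
st()
E
```

```text
39.5 [0.535  0.1316 0.1301] [-9.001e+01  6.000e-02  2.069e+01] F [-0.3  0.3 -1.3] T [ 0.04 -0.13 -0.01] g 0.0005
```

Call:
carry_out(
  targets=[
    [[0, -10, 0], [0, 0, 0]],
    [[0, -20, 0], [0, 0, 0]],
    [[0, -30, 0], [0, 0, 0]],
    [[0, -30, 0], [0, 0, 0]],
    [[0, -20, 0], [0, 0, 0]],
    [[0, 0, 0], [0, 0, 0]],
    [[0, 0, 0], [0, 0, 0]],
  ],
)

```text
time_s: 40.2
tool_pos: [0.5352, 0.1321, 0.2405]
tool_rot: [-90.0, -0.0, 20.7]
force: [-0.2, -0.2, -0.2]
grip_width: 0.0002
```

```bash
python3 - <<'E'
from h import *
st();o=env.get_obs()
im=env.read_camera("wrist");im=(255*(im/255.)**.6).astype(np.uint8)
cv2.imwrite("pics/w30.png",im[:,:,::-1])
s=sum(env.read_camera("scene").astype(float) for i in range(2))/2;s=(255*(s/255.)**.7).astype(np.uint8)
cv2.imwrite("pics/d30s.png",cv2.resize(s[140:240,250:350],None,fx=6,fy=6,interpolation=2)[:,:,::-1])
E
```

```text
40.2 [0.5352 0.1321 0.2405] [-9.002e+01 -1.000e-02  2.071e+01] F [-0.2 -0.2 -0.2] T [ 0.01 -0.04  0.03] g 0.0002
```

View pics/w30.png

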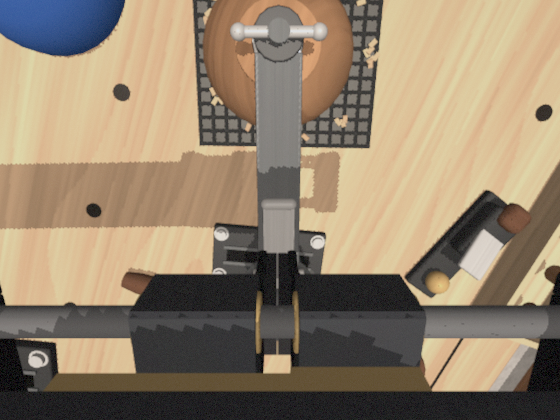

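View pics/d30s.png

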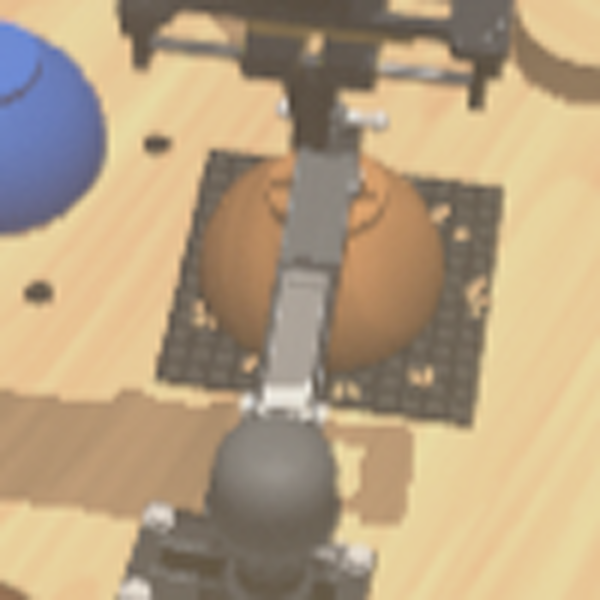

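```bash
python3 - <<'E'
from h import *
o=env.get_obs()
b=np.array([.5793,.0238,.0904]);z=np.array([-.3538,.9353,0])
for row in (200,205,210):
  P,d=ray("wrist",(279,row),o)
  for rel in (.058,.062,.068,.075):
    X=P+d*((.0904+rel-P[2])/d[2]); print(row,rel,"x_bar",((X-b)@z).round(4),end=" | ")
  print()
for f in(.65,.7,.75,.8,.85,.92):
  a=np.radians(64.7)-f;print(f,(.036+.082*np.cos(a)).round(4),(.042+.082*np.sin(a)).round(4))
im=env.read_camera("wrist");im=(255*(im/255.)**.5).astype(np.uint8)
cv2.imwrite("pics/w31.png",cv2.resize(im[170:270,220:340],None,fx=6,fy=6,interpolation=2)[:,:,::-1])
E
```

```text
200 0.058 x_bar 0.1211 | 200 0.062 x_bar 0.1223 | 200 0.068 x_bar 0.124 | 200 0.075 x_bar 0.1261 | 
205 0.058 x_bar 0.1169 | 205 0.062 x_bar 0.1181 | 205 0.068 x_bar 0.12 | 205 0.075 x_bar 0.1221 | 
210 0.058 x_bar 0.1127 | 210 0.062 x_bar 0.114 | 210 0.068 x_bar 0.1159 | 210 0.075 x_bar 0.1181 | 
0.65 0.1088 0.0798
0.7 0.1106 0.0761
0.75 0.1122 0.0724
0.8 0.1136 0.0685
0.85 0.1148 0.0646
0.92 0.1162 0.059
```

View pics/w31.png

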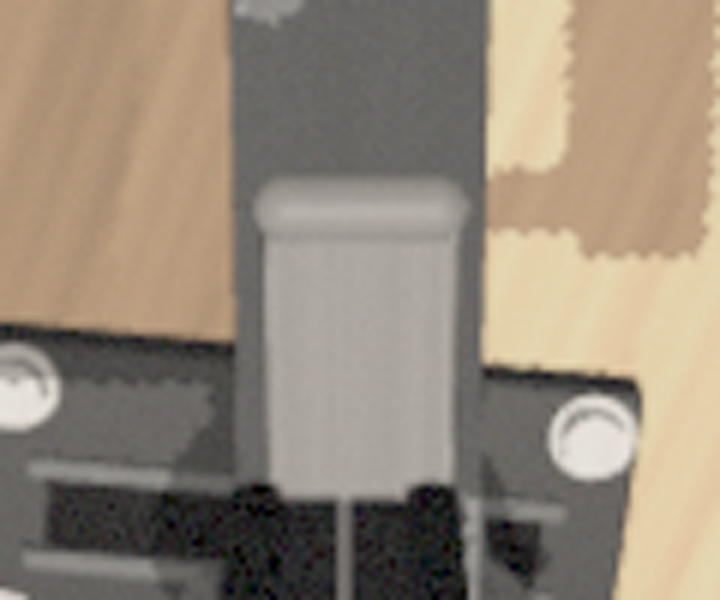

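Call:
carry_out(
  targets=[
    [[0.5, 25, 2], [0, 0, 0]],
    [[0, 30, 0], [0, 0, 0]],
    [[0, 30, 0], [0, 0, 0]],
    [[0, 15, 0], [0, 0, 0]],
    [[0, 8, 0], [0, 0, 0]],
    [[0, 0, 0], [0, 0, 0]],
  ],
)

```text
time_s: 41.0
tool_pos: [0.5346, 0.1341, 0.1318]
tool_rot: [-90.0, 0.1, 20.7]
force: [-0.6, 0.0, 0.6]
grip_width: 0.0003
```

Call:
carry_out(
  targets=[
    [[0, 1, 0], [0, 0, 0]],
    [[0, 1, 0], [0, 0, 0]],
    [[0, 0, 0], [0, 0, 0]],
  ],
)

```text
time_s: 41.3
tool_pos: [0.5356, 0.1343, 0.1314]
tool_rot: [-90.0, -0.1, 20.7]
force: [0.8, -0.2, 0.2]
grip_width: 0.0005
```

Call:
carry_out(
  targets=[
    [[0, 1, 0], [0, 0, 0]],
    [[0, 1, 0], [0, 0, 0]],
    [[0, 0, 0], [0, 0, 0]],
  ],
)

```text
time_s: 41.6
tool_pos: [0.535, 0.1341, 0.1284]
tool_rot: [-90.0, 0.0, 20.7]
force: [0.6, 1.0, -0.6]
grip_width: 0.0003
```

Call:
carry_out(
  targets=[
    [[0, 1, 0], [0, 0, 0]],
    [[0, 0, 0], [0, 0, 0]],
  ],
)

```text
time_s: 41.8
tool_pos: [0.5352, 0.1342, 0.1282]
tool_rot: [-90.0, -0.0, 20.7]
force: [-1.7, -1.3, 4.8]
grip_width: 0.0003
```

Call:
carry_out(
  targets=[
    [[0, 1, 0], [0, 0, 0]],
    [[0, 0, 0], [0, 0, 0]],
  ],
)

```text
time_s: 42.0
tool_pos: [0.5354, 0.1342, 0.128]
tool_rot: [-90.1, -0.0, 20.7]
force: [-2.1, -0.9, 9.6]
grip_width: 0.0002
```

Call:
carry_out(
  targets=[
    [[0, 1, 0], [0, 0, 0]],
    [[0, 0, 0], [0, 0, 0]],
  ],
)

```text
time_s: 42.2
tool_pos: [0.5355, 0.1344, 0.1277]
tool_rot: [-90.1, -0.1, 20.7]
force: [-4.2, -0.5, 13.2]
grip_width: 0.0002
```

Call:
carry_out(
  targets=[
    [[0, 1, 0], [0, 0, 0]],
    [[0, 0, 0], [0, 0, 0]],
  ],
)

```text
time_s: 42.4
tool_pos: [0.5355, 0.1345, 0.1272]
tool_rot: [-90.1, -0.1, 20.7]
force: [-4.9, -1.3, 16.5]
grip_width: 0.0008
```

Call:
carry_out(
  targets=[
    [[0, 1, 0], [0, 0, 0]],
    [[0, 0, 0], [0, 0, 0]],
  ],
)

```text
time_s: 42.6
tool_pos: [0.5355, 0.1347, 0.1266]
tool_rot: [-90.1, -0.1, 20.7]
force: [-6.4, -1.5, 16.9]
grip_width: 0.0003
```

Call:
carry_out(
  targets=[
    [[0, 1, 0], [0, 0, 0]],
    [[0, 0, 0], [0, 0, 0]],
  ],
)

```text
time_s: 42.8
tool_pos: [0.5355, 0.1349, 0.1259]
tool_rot: [-90.1, -0.1, 20.7]
force: [-7.0, -1.2, 19.6]
grip_width: 0.0006
```

Call:
carry_out(
  targets=[
    [[0, 1, 0], [0, 0, 0]],
    [[0, 0, 0], [0, 0, 0]],
  ],
)

```text
time_s: 43.0
tool_pos: [0.5355, 0.1351, 0.1254]
tool_rot: [-90.1, -0.1, 20.7]
force: [-7.9, -0.6, 22.1]
grip_width: 0.0005
```

Call:
carry_out(
  targets=[
    [[-0.7, 0.8, 0], [0, 0, 0]],
    [[0, 0, 0], [0, 0, 0]],
  ],
)

```text
time_s: 43.2
tool_pos: [0.5355, 0.1352, 0.1251]
tool_rot: [-90.1, -0.2, 20.7]
force: [-7.9, -0.2, 24.0]
grip_width: 0.0006
```

Call:
carry_out(
  targets=[
    [[-0.7, 0.8, 0], [0, 0, 0]],
    [[0, 0, 0], [0, 0, 0]],
  ],
)

```text
time_s: 43.4
tool_pos: [0.5354, 0.1352, 0.1248]
tool_rot: [-90.1, -0.3, 20.8]
force: [-7.9, -0.9, 25.6]
grip_width: 0.0002
```

Call:
carry_out(
  targets=[
    [[-0.3, 0.6, 0], [0, 0, 0]],
    [[0, 0, 0], [0, 0, 0]],
  ],
)

```text
time_s: 43.6
tool_pos: [0.5354, 0.1353, 0.1245]
tool_rot: [-90.1, -0.3, 20.8]
force: [-6.4, -1.0, 26.1]
grip_width: 0.0004
```

Firm at 26 N; now letting go and checking.

Call:
carry_out(
  targets=[
    [[0, -2, 0], [0, 0, 0]],
    [[0, -2, 0], [0, 0, 0]],
    [[0, -2, 0], [0, 0, 0]],
    [[0, -2, 0], [0, 0, 0]],
    [[0, -4, 0], [0, 0, 0]],
    [[0, -10, 0], [0, 0, 0]],
    [[0, -25, 0], [0, 0, 0]],
    [[0, -35, 0], [0, 0, 0]],
    [[0, -35, 0], [0, 0, 0]],
    [[0, -35, 0], [0, 0, 0]],
    [[0, -20, 0], [0, 0, 0]],
    [[0, 0, 0], [0, 0, 0]],
  ],
)

```text
time_s: 44.8
tool_pos: [0.5348, 0.1343, 0.2948]
tool_rot: [-90.1, -0.3, 20.7]
force: [0.2, 0.1, 0.3]
grip_width: 0.0005
```

Call:
carry_out(
  targets=[
    [[40, 0, -20], [0, 0, 0]],
    [[45, 0, -20], [0, 0, 0]],
    [[45, 0, -20], [0, 0, 0]],
    [[30, 0, -20], [0, 0, 0]],
    [[0, 0, 0], [0, 0, 0]],
    [[0, 0, 0], [0, 0, 0]],
    [[0, 0, 0], [0, 0, 0]],
  ],
)

```text
time_s: 45.5
tool_pos: [0.7102, 0.1163, 0.291]
tool_rot: [-90.0, 0.1, 20.8]
force: [-0.7, -0.0, 0.6]
grip_width: 0.0006
```

```bash
python3 - <<'E'
from h import *
st()
t=env.read_camera("top");s=env.read_camera("scene")
cv2.imwrite("pics/ft.png",cv2.resize(t[130:260,170:330],None,fx=4.6,fy=4.6,interpolation=2)[:,:,::-1])
cv2.imwrite("pics/fs.png",cv2.resize(s[130:250,240:350],None,fx=5,fy=5,interpolation=2)[:,:,::-1])
cv2.imwrite("pics/fsfull.png",s[:,:,::-1])
E
```

```text
45.5 [0.7102 0.1163 0.291 ] [-8.997e+01  6.000e-02  2.081e+01] F [-0.7 -0.   0.6] T [-0.03 -0.08  0.01] g 0.0006
```

View pics/ft.png

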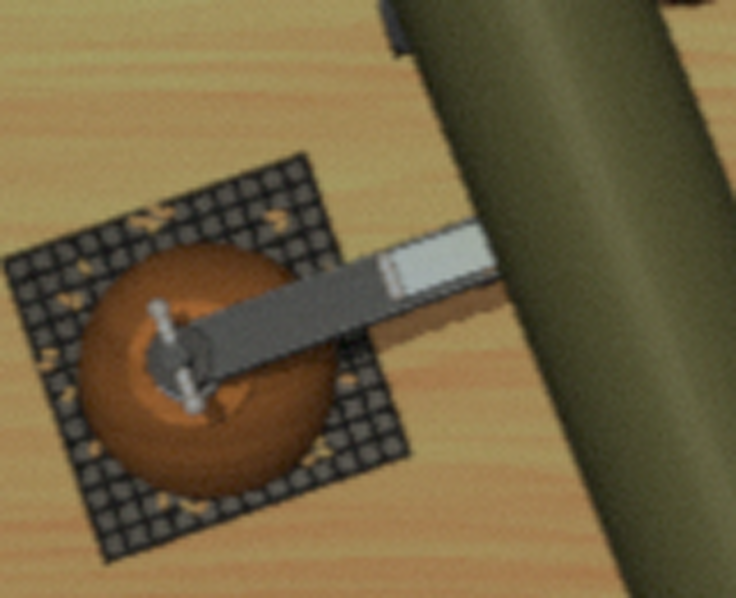

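View pics/fs.png

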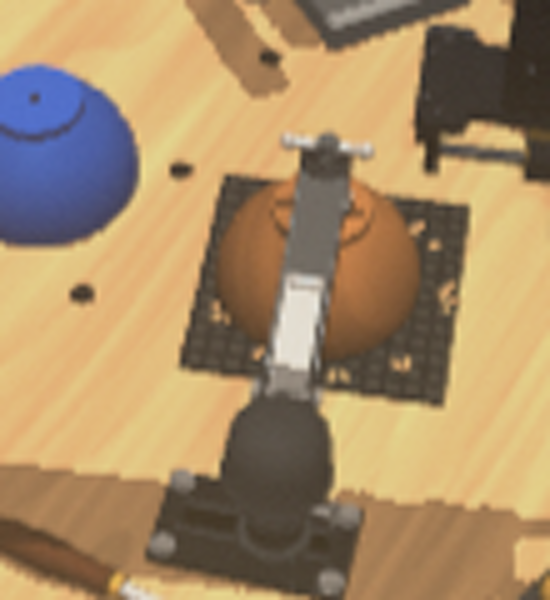

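```bash
python3 - <<'E'
from h import *
print(env.sign_off())
E
```

```text
the job is handed in; nothing more can be done
None
```

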